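# Load the curing rack with printed brackets

## Task

Load the curing rack: hang every printed bracket that is on the table on a peg of its own, by whichever of its four holes makes it hang level, and slide the two aluminium side shields all the way down into the two slots at the rack's right end. When everything is in place, press the start button fully and let it go, leaving the other things on the bench undisturbed.

Things in the scene. Friction and masses are not known exactly. Their poses are not given: they have to be found in the camera images.
- bracket_a: upright grey printed bracket, even density, 133 mm wide (y), may be absent. Strip 110 wide, 20 thick (x), z 30 to 98, middle at y -11.5; under it a foot 70 thick, z 0 to 30, y -53.5 to 66.5; both centred on x 0. Four 17 mm holes along x through the strip at z 54, y -47.5, -23.5, 0.5, 24.5. Origin: underside, middle of the overall width
- bracket_b: upright grey printed bracket, even density, 166 mm wide (y), may be absent. Strip 110 wide, 20 thick (x), z 30 to 98, middle at y -28; under it a foot 70 thick, z 0 to 30, y -27 to 83; both centred on x 0. Four 17 mm holes along x through the strip at z 54, y -64, -40, -16, 8. Origin: underside, middle of the overall width
- bracket_c: upright grey printed bracket, even density, 116 mm wide (y), may be absent. Strip 110 wide, 20 thick (x), z 30 to 98, middle at y 3; under it a foot 70 thick, z 0 to 30, y -58 to 22; both centred on x 0. Four 17 mm holes along x through the strip at z 54, y -33, -9, 15, 39. Origin: underside, middle of the overall width
- rack: the curing rack, fixed: a white base 8 mm thick, two posts and an aluminium cross bar (16 mm tall, centre 175 mm up, its front face 50 mm in +x from the origin) that carries three pegs pointing to the rack's -x, towards the robot. Origin on the table under the point peg2; x away from the robot, y to the left, z up
- peg1 (a point): place to hang a part on the left steel peg, on its axis: 8 mm in diameter, horizontal, its free end 65 mm from here along the rack's -x and its root at the bar 50 mm along +x; 175 mm above the table; axes as the rack's. Pegs are 165 mm apart
- peg2 (a point): the same point on the centre peg, otherwise as peg1
- peg3 (a point): the same point on the right peg, otherwise as peg1
- slot1 (a point): middle of the floor of the inner of two slots for side shields, at the rack's right end, 300 mm right of and 35 mm nearer the robot than its origin, 10 mm above the table; the white slot runs along the rack's x, is 156 mm long, 12 mm wide (y) and 35 mm deep, open at the top, walls 12 mm thick; axes as the rack's
- slot2 (a point): middle of the floor of the outer slot, 55 mm farther right than slot1, otherwise the same
- shield1: side shield, a bare aluminium plate 150 mm long (x), 8 mm thick (y), 170 mm tall (z), 0.45 kg; origin at the middle of its underside. It starts upright in the left groove of the black parking stand. The two shields are alike, and so are their ends
- shield2: the other side shield, in the right groove of the stand, otherwise as shield1
- stand: the parking stand, fixed: a black base 120 x 120 mm with two grooves along x, 60 mm apart, 12 mm wide between walls 100 mm long; groove floors 10 mm and wall tops 50 mm above the table; origin on the table between the grooves
- start (a joint): travel of the start button, 0 when up, 0.006 m when fully down; it takes about 5 N and springs back
- start_top (a point): middle of the top of the round start button, 28 mm in diameter, on the white box at the rack's left end; pressed straight down
- scraper: bystander: scraper lying on the table right of the rack; origin on its underside
- bottle: bystander: closed bottle, 60 mm in diameter, 160 mm tall; origin at the middle of its underside
- case: bystander: black flat case 70 x 140 x 30 mm; origin at the middle of its underside
Things that resemble listed ones, but are neither listed nor needed, are in the scene too. Leave any green or red look-alike of the bracket_b alone.

How it is judged:
On the way, in this order (a step that is already met when the one before it is completed fails the run):
1. every bracket present hangs on a peg of its own by the hole that makes it hang level and both shields are fully down in the slots (((y of peg1 in the frame of bracket_a between -0.0085 and 0.0095 m and z of peg1 in the frame of bracket_a between 0.047 and 0.066 m and x of peg1 in the frame of bracket_a between -0.052 and 0.052 m) or (y of peg2 in the frame of bracket_a between -0.0085 and 0.0095 m and z of peg2 in the frame of bracket_a between 0.047 and 0.066 m and x of peg2 in the frame of bracket_a between -0.052 and 0.052 m) or (y of peg3 in the frame of bracket_a between -0.0085 and 0.0095 m and z of peg3 in the frame of bracket_a between 0.047 and 0.066 m and x of peg3 in the frame of bracket_a between -0.052 and 0.052 m)) and ((y of peg1 in the frame of bracket_b between -0.001 and 0.017 m and z of peg1 in the frame of bracket_b between 0.047 and 0.066 m and x of peg1 in the frame of bracket_b between -0.052 and 0.052 m) or (y of peg2 in the frame of bracket_b between -0.001 and 0.017 m and z of peg2 in the frame of bracket_b between 0.047 and 0.066 m and x of peg2 in the frame of bracket_b between -0.052 and 0.052 m) or (y of peg3 in the frame of bracket_b between -0.001 and 0.017 m and z of peg3 in the frame of bracket_b between 0.047 and 0.066 m and x of peg3 in the frame of bracket_b between -0.052 and 0.052 m)) and ((y of peg1 in the frame of bracket_c between -0.018 and 0 m and z of peg1 in the frame of bracket_c between 0.047 and 0.066 m and x of peg1 in the frame of bracket_c between -0.052 and 0.052 m) or (y of peg2 in the frame of bracket_c between -0.018 and 0 m and z of peg2 in the frame of bracket_c between 0.047 and 0.066 m and x of peg2 in the frame of bracket_c between -0.052 and 0.052 m) or (y of peg3 in the frame of bracket_c between -0.018 and 0 m and z of peg3 in the frame of bracket_c between 0.047 and 0.066 m and x of peg3 in the frame of bracket_c between -0.052 and 0.052 m)) and horizontal distance between bracket_a and bracket_b above 0.08 m and horizontal distance between each of bracket_b, bracket_a and bracket_c above 0.08 m and ((x of shield1 in the frame of slot1 between -0.008 and 0.008 m and y of shield1 in the frame of slot1 between -0.006 and 0.006 m and z of shield1 in the frame of slot1 between -0.004 and 0.004 m) or (x of shield1 in the frame of slot2 between -0.008 and 0.008 m and y of shield1 in the frame of slot2 between -0.006 and 0.006 m and z of shield1 in the frame of slot2 between -0.004 and 0.004 m)) and angle between each of shield1, shield2's own z axis and vertical below 0.15 rad and linear speed of each of shield1, shield2 below 0.03 m/s and ((x of shield2 in the frame of slot1 between -0.008 and 0.008 m and y of shield2 in the frame of slot1 between -0.006 and 0.006 m and z of shield2 in the frame of slot1 between -0.004 and 0.004 m) or (x of shield2 in the frame of slot2 between -0.008 and 0.008 m and y of shield2 in the frame of slot2 between -0.006 and 0.006 m and z of shield2 in the frame of slot2 between -0.004 and 0.004 m))), for 0.2 s.
2. the start button is pressed fully (value of joint start above 0.0045 m), for 0.05 s.
At the end, for the whole second after the job is handed in: Each bracket present rests on its own peg by the hole over its balance point, wholly on the peg, tilted under 0.18 rad, brackets over 80 mm apart; shields in the slots, undersides within 4 mm of the floors; then the button pressed over 4.5 mm and up again (all of step 1 and angle between each of bracket_a, bracket_b, bracket_c's own z axis and vertical below 0.18 rad and linear speed of each of bracket_a, bracket_b, bracket_c below 0.03 m/s and angular speed of each of bracket_a, bracket_b, bracket_c below 0.4 rad/s and value of joint start below 0.002 m); the robot touches nothing.
It fails at once if the scraper was disturbed (moved over 30 mm) (distance of scraper from where it was at the start of the episode above 0.03 m).
It fails at once if the bottle was disturbed (moved over 30 mm) (distance of bottle from where it was at the start of the episode above 0.03 m).
It fails at once if the case was disturbed (moved over 30 mm) (distance of case from where it was at the start of the episode above 0.03 m).
Of bracket_a, bracket_b, bracket_c only 2 to 3 are there at a start; the rules pass over those that are not, and their reading is None.
At some moment in a run one of bracket_a, bracket_b, bracket_c may be knocked a few centimetres aside while the robot is not near it.
It also fails if it takes over 210 s, if anything falls off the work surface, if the arm or the gripper's body presses on something with over 40 N, if the wrist force passes 120 N, or if a joint passes its speed limit or range.

## Robot

A 6-joint arm with a two-finger parallel gripper is mounted at the origin on the work surface. World frame = base frame: x ahead of the robot, y to its left, z up, the work surface at z = 0. Lengths are in m, angles in rad, forces in N, time in s.
With the tool pointing down it reaches from about 0.35 to 0.975 m from the base axis. Payload 4.9 kg.
Tool frame: the origin (TCP) lies on the centre line of the jaws, within the pads' length; the fingertips stand 17 mm ahead of it and the grasp point (between the pads) lies 2 mm behind it; z points along the fingers, y is the line along which they close (so a half turn about z gives the same grasp; the last joint's range is limited). The gripper opens to 85 mm and grips with 20 to 120 N. Pads are 22 mm wide; open, the fingers measure 114 mm over their backs; the gripper's body (76 mm by 85 mm) begins 54 mm behind the grasp point. The pads swing forward as they close: fully open they stand 13 mm farther back than shut.
Start: joints at [1.095, 0.053, 1.613, -0, 1.476, -0.119], TCP at [0.218, 0.586, 0.248] pointing down, gripper open.
Joint ranges: [-3.01, 3.01], [-1.01, 2.22], [0.06, 2.58], [-1.02, 4.17], [0.09, 2.62], [-3.14, 3.14]. Speed limits (rad/s): [2.57, 2.57, 3.14, 3.14, 3.14, 3.14].

## Interface

Orientations are given as a rotation vector (axis times angle).
In Python, from bench import robot, grab_frame, get_calibration, workorder, models gives the robot as it stands.
- The arm moves only by the tool play_rows, never from a script. Its argument "motion" is a list of rows, each a list of 3 entries, a list of its own where there are three numbers: the shift along the tool's x, y, z in cm, then the turn, a rotation vector about the tool's x, y, z in rad, then the finger opening in cm, from 0 to 8.54. A call has 1 to 8 rows; each row shifts and turns the commanded pose from where the row before left it, along the tool's axes as they then stand; what a row does not reach is not made up. A row lasts 1/8 s, in which the tool goes at most 62.5 mm and 10.7 degrees, less where a joint would pass 70% of its speed; a pose out of reach is approached as far as the arm can. A call with a gripper value outside its range is refused whole. The fingers move at their own pace and stop on an object; "squeeze" is the grip in N (left out, the last holds). Time passes only in rows, so rows that do not move let the fingers close. It gives the time, the measured TCP pose, the force, the opening and the grip force at its end, in the units of the state.
- robot.get_state(): the state, without advancing time (a new reading comes with each control period).
- grab_frame(name): name is "scene" or "top" or "wrist"; returns the picture (480x640x3 uint8, red, green, blue); there is no depth.
- get_calibration(name): a dict with "fx", "fy", "cx", "cy" (pixels), "R" (3x3) and "t" (3): a world point X has camera coordinates R X + t; the wrist camera has in their place "hand_eye" (4x4, takes a point from camera to tool coordinates, whose origin is the TCP and whose axes are the flange's). Camera axes: x right, y down, z forward; pixel columns grow to the right and rows downward; lengths in m; the calibration is good to about 2 mm. The wrist camera is an equidistant fisheye: a pixel r from the principal point sees the ray r / f radians off the axis. A picture is of the moment at which its call begins: read the wrist's pose just before it. get_calibration takes no time and is no camera call.
- workorder.job_done(): hands the job in; it is judged then, once.
Trained networks look in the newest picture that a camera, given by its name, has taken for a name from the list of things; names that differ only in an ending like _2 or _b are one class to them, and where a whole thing is asked for, a point or a joint stands for the part that bears it (a point fixed in the world has none). Each returns a list of dicts, best first, with "conf" (0 to 1); they miss things now and then, are a little off and sometimes report something else, mostly with a low value. They report only what shows in the picture. A call takes as long as a camera call. They do not tell look-alikes from the thing itself.
- models.regions_of(camera, target): "mask" (480x640 bool, what is visible of it) and "rect" ([centre column, centre row, width, height] in pixels, round what is visible of it).
The state is a dict: "time": time; "joints": joint angles; "joint_vel": joint speeds; "joint_efforts": joint torques, N m; "position": TCP position; "eef_rot": TCP orientation; "wrist_force": force on the tool from outside, world axes, zero at the start; "torque": the same for the moment, N m; "finger_gap": finger opening in m; "grasp_force": force on a finger pad.
Only numpy, scipy, OpenCV 4.12 (cv2) and the standard library are available. Lean on these libraries where they do the work, as an engineer would, in place of code of your own. Each camera call takes 0.05 s, during which the arm holds its last target. There are 200 camera calls.

## Working session

There is one attempt and no reset: what is moved stays moved. The work goes in short steps, Python scripts to look and compute and a tool call to move; the robot and the scene stay as the last step left them, time stands still between calls to the robot, and variables do not carry over. Pictures are saved under pics/ and viewed, at most 14 in all, crops included, and the job is handed in when it is done.

Besides the shell and the picture viewer there is one more tool, called after "Call:" as name(argument=value, ...), one argument or row to a line, values as JSON. play_rows: Moves the arm, as the interface text tells. Its arguments: {"type":"object","properties":{"motion":{"type":"array","items":{"type":"array"}},"squeeze":{"type":"number"}},"required":["motion"]}

```bash
ls; mkdir -p pics
python3 - <<'E'
from bench import robot, grab_frame, get_calibration, workorder, models
import cv2,numpy as np
for c in ("scene","top"):
    f=grab_frame(c); cv2.imwrite(f"pics/{c}0.png",f[:,:,::-1]); k=get_calibration(c)
    R=np.array(k['R']);t=np.array(k['t']); print(c,k['fx'],k['cx'],k['cy'],'campos',-R.T@t,'fwd',R[2])
print(get_calibration("wrist"))
print(robot.get_state())
E
```

```text
pics
scene 446.80621510316297 316.79001353056464 240.7787512182449 campos [ 0.97506685 -0.52590601  1.18763896] fwd [-0.35815222  0.44116498 -0.82286114]
top 501.7806623637973 320.7624825701648 243.64087803133162 campos [0.23952703 0.03169204 1.55764778] fwd [ 0.17072757 -0.00392088 -0.98531047]
{'fx': 371.64829954431775, 'fy': 371.64829954431775, 'cx': 318.3298492682479, 'cy': 241.23674855016117, 'hand_eye': array([[ 9.01956600e-05, -9.58966020e-01, -2.83521014e-01,
         7.18643223e-02],
       [ 9.99999675e-01, -1.40810312e-04,  7.94395915e-04,
        -1.76621148e-04],
       [-8.01721371e-04, -2.83520993e-01,  9.58965695e-01,
        -1.25282157e-01],
       [ 0.00000000e+00,  0.00000000e+00,  0.00000000e+00,
         1.00000000e+00]])}
{'time': 0.1, 'joints': array([ 1.09499567e+00,  5.32907838e-02,  1.61421285e+00, -1.39875797e-05,
        1.47595671e+00, -1.19022681e-01]), 'joint_vel': array([ 6.19390657e-05, -1.13374644e-04, -3.51681727e-03,  1.36174186e-03,
       -4.02057081e-04,  2.02256937e-04]), 'joint_efforts': array([ 4.98746540e-04, -3.94898951e+01, -3.71365285e+01, -1.28143993e-04,
        3.86243555e-03,  7.04469443e-06]), 'position': array([0.21805075, 0.58514833, 0.2471524 ]), 'eef_rot': array([-5.57360850e-01, -3.09121180e+00,  2.81090277e-03]), 'wrist_force': array([-0.72587365, -0.18434131, -0.82633059]), 'torque': array([ 0.01294534, -0.02060185,  0.02023257]), 'grasp_force': 0.0, 'finger_gap': 0.08544747319380554}
```

View pics/top0.png

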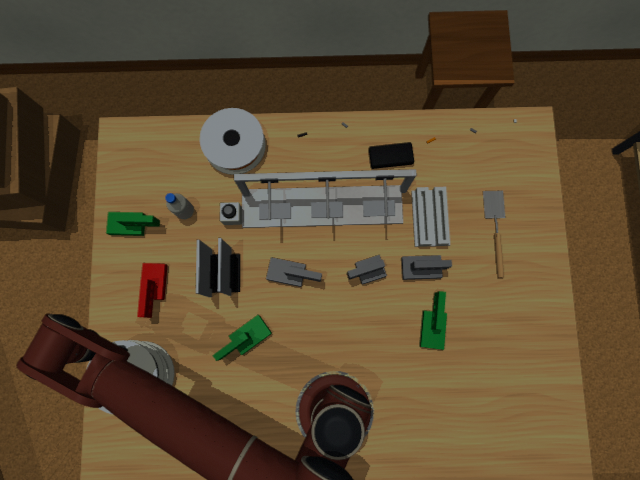

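View pics/scene0.png

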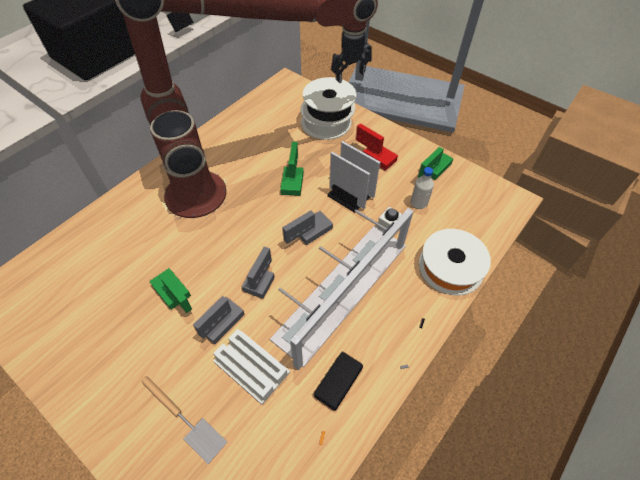

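The top view shows three grey brackets at about (290,272), (367,270) and (426,267). The rack bar runs along row 177, the slots are at (432,217), the stand with the shields is at (218,268) and the button is at (230,211). The red and green brackets are look-alikes.

```bash
cat > h.py <<'E'
from bench import robot, grab_frame, get_calibration, workorder, models
import cv2,numpy as np
from scipy.optimize import minimize
from scipy.spatial.transform import Rotation as Ro
BR={'a':(-11.5,-53.5,66.5),'b':(-28,-27,83),'c':(3,-58,22)}
HOLE={'a':.0005,'b':.008,'c':-.009}
def boxes(n):
    m,f0,f1=BR[n]; out=[]
    for (x,y0,y1,z0,z1) in ((10,m-55,m+55,30,98),(35,f0,f1,0,30)):
        out.append(np.array([[sx*x,y,z] for sx in(-1,1) for y in(y0,y1) for z in(z0,z1)])/1000.)
    return out
def campose(cam):
    k=get_calibration(cam)
    if cam!='wrist': return k,np.array(k['R']),np.array(k['t'])
    s=robot.get_state(); T=np.eye(4); T[:3,:3]=Ro.from_rotvec(s['eef_rot']).as_matrix(); T[:3,3]=s['position']
    C=T@np.array(k['hand_eye']); R=C[:3,:3].T; return k,R,-R@C[:3,3]
def proj(P,kp):
    k,R,t=kp; c=np.atleast_2d(P)@R.T+t
    if 'hand_eye' in k:
        rr=np.hypot(c[:,0],c[:,1])+1e-12; th=np.arctan2(rr,c[:,2]); u=c[:,:2]/rr[:,None]*th[:,None]
    else: u=c[:,:2]/c[:,2:]
    return u*[k['fx'],k['fy']]+[k['cx'],k['cy']]
def unproj(uv,z,kp):
    k,R,t=kp; d=(np.atleast_2d(uv)-[k['cx'],k['cy']])/[k['fx'],k['fy']]
    if 'hand_eye' in k:
        th=np.linalg.norm(d,axis=1)+1e-12; ray=np.c_[d/th[:,None]*np.sin(th)[:,None],np.cos(th)]
    else: ray=np.c_[d,np.ones(len(d))]
    w=ray@R; o=-R.T@t; return o+w*((z-o[2])/w[:,2])[:,None]
def rend(bx,x,y,a,kp,z=0,S=4):
    im=np.zeros((480*S,640*S),np.uint8); Rz=Ro.from_euler('z',a).as_matrix()
    for b in bx:
        h=cv2.convexHull(((proj(b@Rz.T+[x,y,z],kp)+.5)*S).astype(np.int32)); cv2.fillConvexPoly(im,h,255)
    return cv2.resize(im,(640,480),interpolation=cv2.INTER_AREA)/255.
def fit(bx,obs,x0,z=0):
    """obs: list of (kp,mask); returns pose and 1-IoU"""
    def cost(p):
        c=0
        for kp,m in obs:
            r=rend(bx,*p,kp,z=z); c+=1-np.minimum(r,m).sum()/np.maximum(r,m).sum()
        return c/len(obs)
    best=None
    for a in x0[2]:
        r=minimize(cost,[x0[0],x0[1],a],method='Nelder-Mead',options=dict(initial_simplex=np.array([[x0[0],x0[1],a],[x0[0]+.02,x0[1],a],[x0[0],x0[1]+.02,a],[x0[0],x0[1],a+.3]]),xatol=2e-4,fatol=1e-4))
        if best is None or r.fun<best.fun: best=r
    return best.x,best.fun
def goto(pos,R=None):
    """shift (cm, tool axes) and rotvec from current pose to a world target (printed for me)"""
    s=robot.get_state(); R0=Ro.from_rotvec(s['eef_rot'])
    d=R0.inv().apply(np.array(pos)-s['position'])*100
    rv=np.zeros(3) if R is None else (R0.inv()*R).as_rotvec()
    print('shift cm',d.round(2),'turn',rv.round(3))
def down(yaw): # tool z down, tool y along world direction yaw
    y=np.array([np.cos(yaw),np.sin(yaw),0]); z=np.array([0,0,-1.]); return Ro.from_matrix(np.c_[np.cross(y,z),y,z])
E
cat > m1.py <<'E'
from h import *
kt=campose('top'); ks=campose('scene')
F={c:cv2.imread(f'pics/{c}0.png') for c in('top','scene')}
D={c:{n:models.regions_of(c,n) for n in ('bracket_a','rack','shield1','stand','start_top')} for c in F}
import pickle; pickle.dump(D,open('D.pkl','wb'))
for c in D:
    for n in D[c]:
        for r in D[c][n]:
            m=r['mask']; print(c,n,round(r['conf'],2),np.round(r['rect']),F[c][m].mean(0).round(),m.sum(), unproj([r['rect'][:2]],.03,campose(c))[0].round(3))
E
python3 m1.py
```

```text
top bracket_a 0.93 [132. 221.  52.  24.] [28. 75. 14.] 1014 [0.591 0.613 0.03 ]
top bracket_a 0.92 [432. 319.  28.  58.] [29. 79. 14.] 1169 [ 0.265 -0.303  0.03 ]
top bracket_a 0.79 [367. 270.  41.  33.] [65. 67. 67.] 758 [ 0.42  -0.113  0.03 ]
top bracket_a 0.75 [152. 290.  33.  57.] [10. 14. 99.] 1202 [0.375 0.541 0.03 ]
top bracket_a 0.72 [426. 268.  51.  22.] [61. 62. 61.] 1049 [ 0.42  -0.295  0.03 ]
top bracket_a 0.66 [240. 338.  56.  49.] [35. 84. 23.] 1103 [0.225 0.275 0.03 ]
top rack 0.58 [335. 208. 227.  78.] [107. 109. 107.] 10767 [ 0.616 -0.021  0.03 ]
top shield1 0.96 [205. 269.  16.  56.] [58. 58. 56.] 714 [0.435 0.382 0.03 ]
top shield1 0.77 [225. 269.  17.  58.] [58. 58. 56.] 665 [0.433 0.322 0.03 ]
top shield1 0.66 [334. 206. 228.  76.] [108. 110. 107.] 10460 [ 0.622 -0.018  0.03 ]
top stand 0.57 [224. 276.  27.  42.] [8. 8. 8.] 683 [0.412 0.324 0.03 ]
scene bracket_a 0.96 [293. 167.  26.  55.] [ 60. 118.  48.] 783 [0.205 0.287 0.03 ]
scene bracket_a 0.94 [306. 227.  52.  34.] [91. 93. 97.] 1149 [0.411 0.116 0.03 ]
scene bracket_a 0.91 [434. 162.  37.  32.] [ 64. 120.  53.] 585 [0.581 0.627 0.03 ]
scene bracket_a 0.68 [218. 321.  54.  43.] [93. 93. 95.] 1310 [ 0.431 -0.292  0.03 ]
scene bracket_a 0.67 [258. 270.  32.  50.] [91. 92. 96.] 980 [ 0.403 -0.101  0.03 ]
scene bracket_a 0.65 [378. 148.  38.  45.] [ 31.  35. 145.] 897 [0.382 0.558 0.03 ]
scene rack 0.62 [312. 305. 198. 195.] [177. 181. 184.] 10339 [ 0.601 -0.086  0.03 ]
scene shield1 0.78 [346. 179.  41.  58.] [100. 100. 102.] 1253 [0.386 0.362 0.03 ]
scene shield1 0.76 [360. 170.  41.  53.] [105. 106. 108.] 785 [0.397 0.43  0.03 ]
scene stand 0.91 [344. 199.  26.  31.] [24. 24. 25.] 403 [0.432 0.286 0.03 ]
scene stand 0.22 [257. 270.  30.  52.] [92. 93. 96.] 971 [ 0.399 -0.101  0.03 ]
```

```bash
cat > m2.py <<'E'
from h import *
import pickle; D=pickle.load(open('D.pkl','rb'))
obs={}
for c in D:
    for r in D[c]['bracket_a']:
        m=r['mask'].astype(float); f=cv2.imread(f'pics/{c}0.png')[r['mask']].mean(0)
        if f.max()-f.min()>15: continue
        p=unproj([r['rect'][:2]],.03,campose(c))[0]
        k=min(obs,key=lambda q:np.hypot(*(np.array(q)-p[:2])),default=None)
        if k is None or np.hypot(*(np.array(k)-p[:2]))>.08: obs[tuple(p[:2])]=[(campose(c),m)]
        else: obs[k].append((campose(c),m))
for p in obs:
    print(p,len(obs[p]))
    for n in BR: 
        q,e=fit(boxes(n),obs[p],(p[0],p[1],np.arange(0,6.2,.785))); print(n,q.round(4),round(e,3))
t=cv2.imread('pics/top0.png')[160:255,215:460]; cv2.imwrite('pics/c1.png',cv2.resize(t,None,fx=3.2,fy=3.2,interpolation=cv2.INTER_CUBIC))
E
python3 m2.py
```

```text
(np.float64(0.41983437248804634), np.float64(-0.1128690913147017)) 2
a [ 0.4142 -0.1072  3.4893] 0.232
b [ 0.4094 -0.0897  3.4512] 0.28
c [ 0.4157 -0.1075  6.5723] 0.064
(np.float64(0.4196247792439425), np.float64(-0.2946584569788252)) 2
a [ 0.4245 -0.2892  0.0052] 0.058
b [ 0.4246 -0.3068  6.3026] 0.191
c [ 0.4244 -0.2958  3.153 ] 0.2
(np.float64(0.4107506377484028), np.float64(0.11643503248451903)) 1
a [ 0.418   0.1244 -0.2625] 0.218
b [ 0.414   0.1106 -0.2355] 0.036
c [0.4137 0.1067 2.8842] 0.254
```

View pics/c1.png

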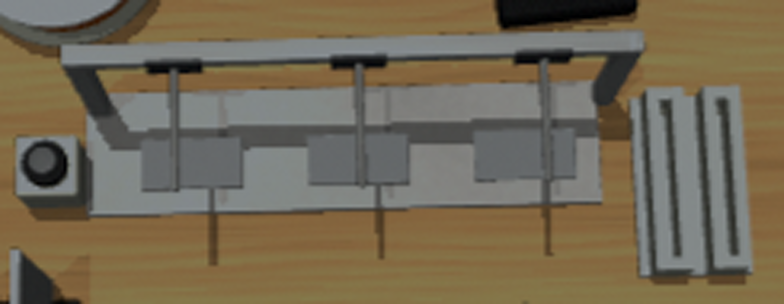

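The crop shows peg tips at about (175,190), (362,185) and (547,178), and roots at (173,65), (360,65) and (543,60). The slot slits run from (663,97) to (678,257) and from (718,97) to (738,257). The button is at (44,162).

Run:
```python
from h import *
kp=campose('top')
def f(pts,z):
    u=np.array(pts)/3.2+[215,160]-.35; w=unproj(u,z,kp); print(z,w[:,:2].round(4).tolist())
f([(175,190),(362,185),(547,178)],.175)
f([(173,70),(360,67),(544,60)],.175)
f([(62,50),(642,34)],.183)
f([(60,66),(642,52)],.183)
f([(651,88),(682,88),(704,86),(737,84),(658,272),(692,272),(714,272),(749,270)],.045)
f([(665,97),(673,257),(718,97),(733,257)],.045)
f([(44,160)],.06)
```

```text
0.175 [[0.5534, 0.1693], [0.5535, 0.0044], [0.5555, -0.159]]
0.175 [[0.6632, 0.1701], [0.6615, 0.0031], [0.6636, -0.1615]]
0.183 [[0.6818, 0.2679], [0.6829, -0.2489]]
0.183 [[0.6671, 0.2697], [0.6662, -0.2479]]
0.045 [[0.6724, -0.2826], [0.6716, -0.3128], [0.673, -0.3344], [0.6742, -0.3667], [0.4904, -0.2785], [0.4895, -0.3109], [0.489, -0.3319], [0.49, -0.3655]]
0.045 [[0.6629, -0.2957], [0.5046, -0.2937], [0.6616, -0.3473], [0.503, -0.3511]]
0.06 [[0.6123, 0.306]]
```

Run:
```python
from h import *
s=robot.get_state(); print(Ro.from_rotvec(s['eef_rot']).as_matrix().round(3))
for x in (0,np.pi): goto([.36,.11,.30],down(x))
```

```text
[[-0.937  0.349 -0.   ]
 [ 0.349  0.937 -0.   ]
 [ 0.    -0.    -1.   ]]
shift cm [-29.89 -39.62  -5.17] turn [-0.    -0.     1.214]
shift cm [-29.89 -39.62  -5.17] turn [ 0.    -0.    -1.928]
```

Call:
play_rows(
  motion=[
    [[-3.7,-4.9,-0.6],[0,0,0],8.5],
    [[-3.7,-4.9,-0.6],[0,0,0],8.5],
    [[-3.7,-4.9,-0.6],[0,0,0],8.5],
    [[-3.7,-4.9,-0.6],[0,0,0],8.5],
    [[-3.7,-4.9,-0.6],[0,0,0],8.5],
    [[-3.7,-4.9,-0.6],[0,0,0],8.5],
    [[-3.7,-4.9,-0.6],[0,0,0],8.5],
    [[-3.7,-4.9,-0.6],[0,0,0],8.5],
  ],
  squeeze=60,
)

```text
time: 1.6
position: [0.3588, 0.1131, 0.2969]
eef_rot: [0.556, 3.09, 0.001]
wrist_force: [1.9, 0.3, 0.0]
finger_gap: 0.0853
grasp_force: 0.0
```

Call:
play_rows(
  motion=[
    [[0,0,0],[0,0,0.173],8.5],
    [[0,0,0],[0,0,0.173],8.5],
    [[0,0,0],[0,0,0.173],8.5],
    [[0,0,0],[0,0,0.173],8.5],
    [[0,0,0],[0,0,0.173],8.5],
    [[0,0,0],[0,0,0.173],8.5],
    [[0,0,0],[0,0,0.176],8.5],
    [[0,0,0],[0,0,0],8.5],
  ],
)

```text
time: 2.6
position: [0.3587, 0.1149, 0.2964]
eef_rot: [2.219, 2.224, 0.0]
wrist_force: [0.7, 0.8, 0.1]
finger_gap: 0.0851
grasp_force: 0.0
```

```bash
cat > w.py <<'E'
from h import *
import sys
# measure bracket n with wrist camera (+ optionally others): w.py name guess x y yaw pic
n=sys.argv[1]; g=[float(v) for v in sys.argv[2:5]]; pic=sys.argv[5]
s=robot.get_state(); print(s['position'].round(4),s['eef_rot'].round(3),s['time'],s['joints'].round(2))
kp=campose('wrist'); f=grab_frame('wrist'); cv2.imwrite(f'pics/{pic}.png',f[:,:,::-1])
obs=[]
exp=proj(np.r_[g[:2],.04],kp)[0]
for r in models.regions_of('wrist','bracket_'+n):
    c=f[r['mask']].mean(0); print(round(r['conf'],2),np.round(r['rect']),c.round())
    if np.ptp(c)<20 and np.hypot(*(np.array(r['rect'][:2])-exp))<120: obs.append((kp,r['mask'].astype(float)))
obs=obs[:1]
q,e=fit(boxes(n),obs,(g[0],g[1],[g[2]])); print('fit',q.round(4),round(e,3))
h=q[:2]+HOLE[n]*np.array([-np.sin(q[2]),np.cos(q[2])]); print('grasp xy',h.round(4))
goto([h[0],h[1],.15],down(q[2]))
E
python3 w.py b .414 .1106 -.2355 w1
```

```text
[0.3587 0.1149 0.2964] [2.219 2.224 0.   ] 2.6 [ 0.11 -0.62  2.08  0.    1.68  0.11]
0.97 [374. 213.  88. 180.] [84. 80. 77.]
0.93 [361. 369.  66.  71.] [69. 63. 59.]
0.62 [184.  72. 143. 143.] [45. 93. 47.]
fit [ 0.4123  0.1116 -0.2237] 0.029
grasp xy [0.4141 0.1194]
shift cm [ 0.43  5.53 14.64] turn [ 0.    -0.     0.226]
```

Call:
play_rows(
  motion=[
    [[0.2,2.75,3],[0,0,0.113],8.5],
    [[0.5,2.7,3],[0,0,0.113],8.5],
    [[0,0,4],[0,0,0],6],
    [[0,0,4],[0,0,0],6],
    [[0,0,3],[0,0,0],6],
    [[0,0,2],[0,0,0],6],
    [[0,0,1],[0,0,0],6],
    [[0,0,0],[0,0,0],6],
  ],
)

```text
time: 3.7
position: [0.4134, 0.1188, 0.096]
eef_rot: [-2.456, -1.957, 0.001]
wrist_force: [-0.4, -0.9, -0.8]
finger_gap: 0.0599
grasp_force: 0.0
```

Run:
```python
from h import *
s=robot.get_state(); print(s['position'].round(4)); goto([.4141,.1194,.087],down(-.2237))
```

```text
[0.4134 0.1188 0.096 ]
shift cm [0.07 0.06 0.9 ] turn [-0.001  0.    -0.001]
```

Call:
play_rows(
  motion=[
    [[0.07,0.06,0.9],[0,0,0],6],
    [[0,0,0],[0,0,0],1],
    [[0,0,0],[0,0,0],1],
    [[0,0,0],[0,0,0],1],
    [[0,0,0],[0,0,0],1],
    [[0,0,-1],[0,0,0],1],
    [[0,0,-5],[0,0,0],1],
    [[0,0,-5.8],[0,0,0],1],
  ],
)

```text
time: 4.7
position: [0.4129, 0.1192, 0.205]
eef_rot: [-2.456, -1.955, 0.005]
wrist_force: [0.8, 0.9, -3.7]
finger_gap: 0.0191
grasp_force: 60.4
```

Call:
play_rows(
  motion=[
    [[0,0,-1],[0,0,-0.112],1],
    [[0,0,0],[0,0,-0.112],1],
    [[0,0,0],[0,0,0],1],
  ],
)

```text
time: 5.08
position: [0.414, 0.1193, 0.2151]
eef_rot: [-2.225, -2.218, 0.001]
wrist_force: [-0.7, 1.1, -4.0]
finger_gap: 0.0191
grasp_force: 60.4
```

Run:
```python
from h import *
s=robot.get_state(); print(s['position'].round(4),s['finger_gap'],s['grasp_force']); goto([.47,-.16,.215],down(0))
f=grab_frame('wrist'); cv2.imwrite('pics/w2.png',f[:,:,::-1])
kp=campose('wrist')
p=s['position']
for pk in ([.554,.1693,.175],[.554,.004,.175]): print(proj(pk,kp))
```

```text
[0.414  0.1193 0.2151] 0.01910791057729638 60.374189615249634
shift cm [-2.791e+01  5.700e+00  1.000e-02] turn [-0.001  0.    -0.003]
[[578.85294017 192.48222876]]
[[518.46920672 430.09062251]]
```

View pics/w2.png

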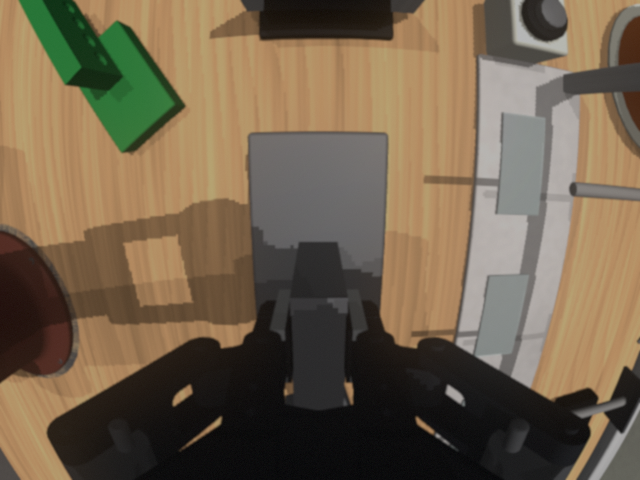

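The picture shows bracket_b held upright between the fingers. Peg 1's tip is at (572,189), against a predicted (579,192), so within about 4 mm.

Call:
play_rows(
  motion=[
    [[-5.6,1.1,0],[0,0,0],1],
    [[-5.6,1.1,0],[0,0,0],1],
    [[-5.6,1.1,0],[0,0,0],1],
    [[-5.6,1.1,0],[0,0,0],1],
    [[-5.6,1.2,0],[0,0,0],1],
    [[0,0,0],[0,0,0],1],
    [[0,0,0],[0,0,0],1],
  ],
)

```text
time: 6.0
position: [0.4693, -0.1606, 0.2145]
eef_rot: [-2.224, -2.216, 0.0]
wrist_force: [0.5, 0.8, -3.6]
finger_gap: 0.0193
grasp_force: 60.2
```

Run:
```python
from h import *
s=robot.get_state(); print(s['position'].round(4),s['finger_gap'],s['grasp_force']); goto([.617,-.16,.208],down(0))
f=grab_frame('wrist'); cv2.imwrite('pics/w3.png',f[:,:,::-1])
kp=campose('wrist')
for pk in ([.554,-.16,.175],[.554,.004,.175]): print(proj(pk,kp))
f=grab_frame('scene'); cv2.imwrite('pics/s3.png',cv2.resize(f[180:380,180:440,::-1],None,fx=3,fy=3))
```

```text
[ 0.4693 -0.1606  0.2145] 0.019339070611329563 60.181699991226196
shift cm [ 0.11 14.77  0.62] turn [-0.002 -0.001 -0.004]
[[481.89856554 284.34460706]]
[[490.65783064 -35.85342435]]
```

View pics/s3.png

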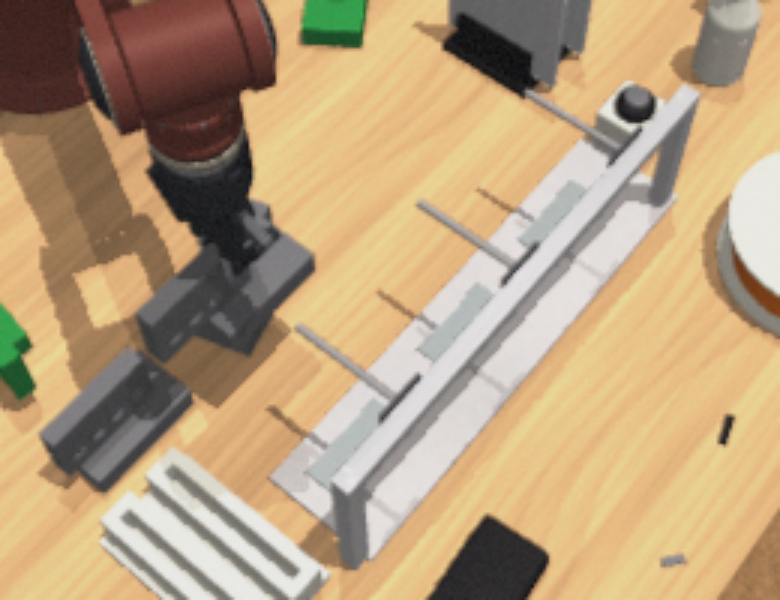

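View pics/w3.png

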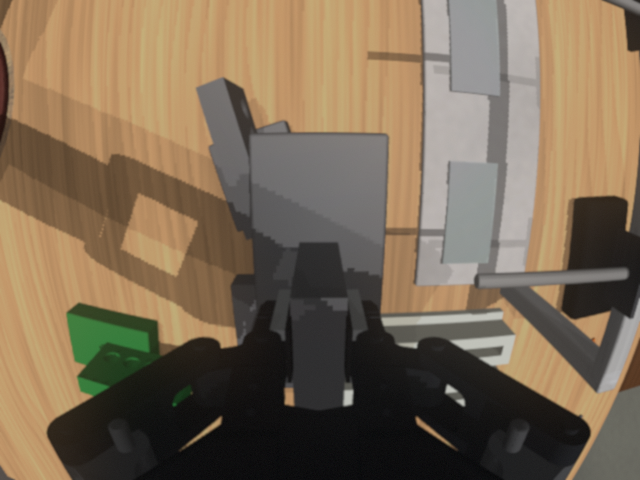

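The wrist picture shows peg 3's tip at (476,281) and its root at (626,272). In the scene crop the bracket is level in front of peg 3.

Run:
```python
from h import *
kp=campose('wrist'); print(unproj([(476,281),(620,272)],.175,kp).round(4)); print(unproj([(476,281),(620,272)],.180,kp).round(4))
```

```text
[[ 0.5504 -0.1577  0.175 ]
 [ 0.6574 -0.1565  0.175 ]]
[[ 0.548  -0.1556  0.18  ]
 [ 0.6517 -0.1545  0.18  ]]
```

Call:
play_rows(
  motion=[
    [[0.2,2,0.6],[0,0,0],1],
    [[0,2,0],[0,0,0],1],
    [[0,2,0],[0,0,0],1],
    [[0,2,0],[0,0,0],1],
    [[0,2,0],[0,0,0],1],
    [[0,2,0],[0,0,0],1],
    [[0,1.6,0],[0,0,0],1],
    [[0,0,0],[0,0,0],1],
  ],
)

```text
time: 7.1
position: [0.6063, -0.1575, 0.2091]
eef_rot: [-2.221, -2.221, 0.0]
wrist_force: [-0.5, -0.7, -3.1]
finger_gap: 0.0191
grasp_force: 60.3
```

Run:
```python
from h import *
s=robot.get_state(); print(s['position'].round(4),s['finger_gap'],s['grasp_force'],s['wrist_force'])
f=grab_frame('scene'); cv2.imwrite('pics/s4.png',cv2.resize(f[240:370,180:380,::-1],None,fx=4,fy=4))
```

```text
[ 0.6063 -0.1575  0.2091] 0.019065200023300817 60.33268332481384 [-0.52379201 -0.71617817 -3.11437524]
```

View pics/s4.png

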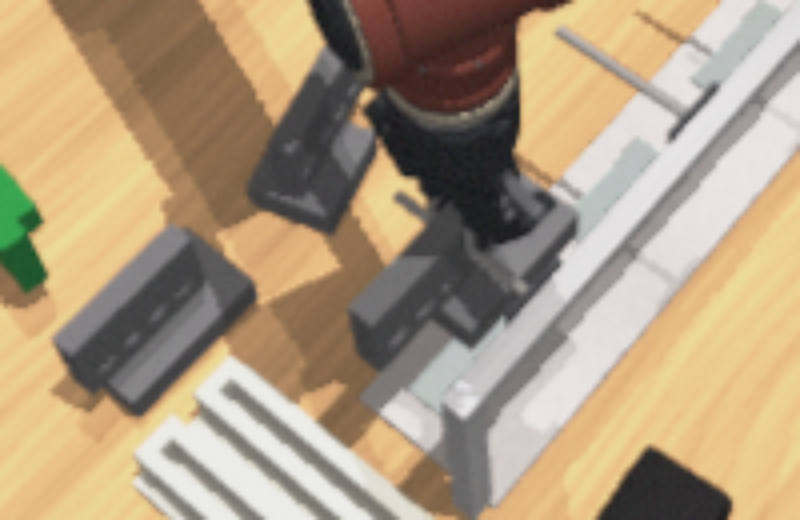

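The peg tip sticks out in front of the strip at (395,200) with no contact force, so the hole is on the peg. I'll lower it and release.

Call:
play_rows(
  motion=[
    [[0,0,0.3],[0,0,0],1],
    [[0,0,0.3],[0,0,0],1],
    [[0,0,0],[0,0,0],1],
  ],
)

```text
time: 7.52
position: [0.6055, -0.1588, 0.2041]
eef_rot: [-2.223, -2.219, -0.0]
wrist_force: [-3.4, 1.9, 1.4]
finger_gap: 0.0193
grasp_force: 61.1
```

Call:
play_rows(
  motion=[
    [[0,0,0],[0,0,0],4.5],
    [[0,0,0],[0,0,0],5],
    [[0,0,0],[0,0,0],5],
    [[0,0,-2],[0,0,0],5],
    [[0,0,-4],[0,0,0],5],
    [[0,0,-5],[0,0,0],5],
    [[0,-5,-3],[0,0,0],5],
    [[0,-6,0],[0,0,0],5],
  ],
)

```text
time: 8.52
position: [0.4963, -0.1594, 0.3493]
eef_rot: [2.217, 2.214, 0.004]
wrist_force: [0.7, -0.1, 0.5]
finger_gap: 0.05
grasp_force: 0.0
```

Call:
play_rows(
  motion=[
    [[0,-6,0],[0,0,0],5],
    [[-5,-3.5,0],[0,0,0],8.5],
    [[-4,0,0],[0,0,0],8.5],
    [[0,0,2],[0,0,0],8.5],
    [[0,0,0],[0,0,0],8.5],
    [[0,0,0],[0,0,0],8.5],
  ],
)

```text
time: 9.28
position: [0.4009, -0.2477, 0.3236]
eef_rot: [-2.222, -2.221, -0.0]
wrist_force: [-0.3, 0.0, 0.7]
finger_gap: 0.0849
grasp_force: 0.0
```

```bash
python3 w.py a .4245 -.2892 .005 w5
python3 - <<'E'
from h import *
f=grab_frame('scene'); cv2.imwrite('pics/s5.png',cv2.resize(f[180:380,180:440,::-1],None,fx=3,fy=3))
E
```

```text
[ 0.4009 -0.2477  0.3236] [-2.222 -2.221 -0.   ] 9.275 [-0.71 -0.36  1.86  0.    1.64 -0.71]
0.88 [206. 249. 129.  82.] [43. 68. 35.]
0.86 [334.  70.  79. 124.] [97. 93. 90.]
0.74 [549. 146. 107. 209.] [64. 61. 60.]
0.64 [506. 150. 242. 300.] [123. 120. 116.]
0.59 [338. 241.  63. 142.] [80. 75. 71.]
fit [ 0.4228 -0.2872  0.0077] 0.029
grasp xy [ 0.4228 -0.2867]
shift cm [-3.87  2.15 17.4 ] turn [ 0.001  0.001 -0.008]
```

View pics/s5.png

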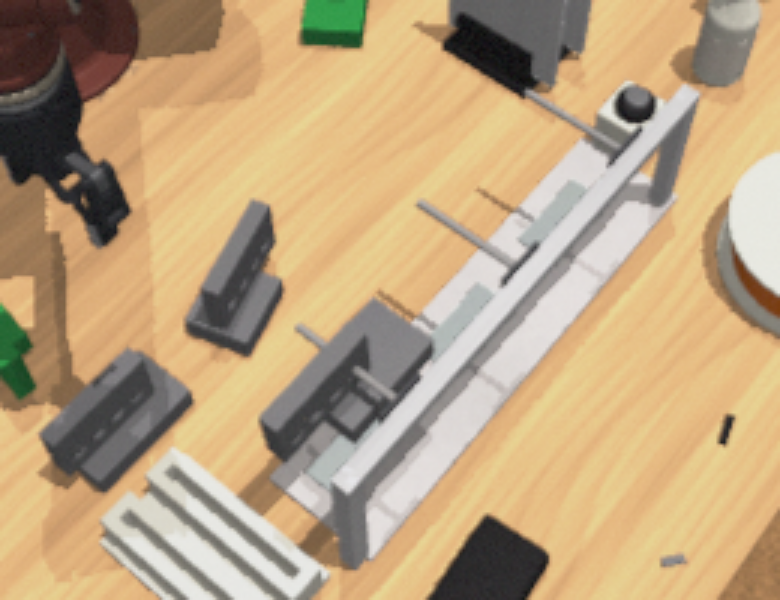

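Bracket_b hangs level on peg 3, with its tip at (300,328) in the crop. Bracket_a next.

Call:
play_rows(
  motion=[
    [[-3.9,2.1,1],[0,0,0],6],
    [[0,0,5.5],[0,0,0],6],
    [[0,0,5.5],[0,0,0],6],
    [[0,0,5],[0,0,0],6],
    [[0,0,4],[0,0,0],6],
    [[0,0,2],[0,0,0],6],
    [[0,0,0.7],[0,0,0],6],
    [[0,0,0],[0,0,0],6],
  ],
)

```text
time: 10.42
position: [0.422, -0.2876, 0.0868]
eef_rot: [2.223, 2.219, 0.0]
wrist_force: [-1.1, 0.1, 0.6]
finger_gap: 0.0599
grasp_force: 0.0
```

Call:
play_rows(
  motion=[
    [[0,0,0],[0,0,0],1],
    [[0,0,0],[0,0,0],1],
    [[0,0,0],[0,0,0],1],
    [[0,0,0],[0,0,0],1],
    [[0,0,-1],[0,0,0],1],
    [[0,0,-5],[0,0,0],1],
    [[0,0,-6],[0,0,0],1],
    [[0,0,-1],[0,0,0],1],
  ],
)

```text
time: 11.42
position: [0.4231, -0.2891, 0.2213]
eef_rot: [2.218, 2.213, 0.001]
wrist_force: [0.1, 0.4, -2.8]
finger_gap: 0.0188
grasp_force: 59.9
```

Run:
```python
from h import *
s=robot.get_state(); print(s['position'].round(4),s['finger_gap'],s['grasp_force']); goto([.46,.006,.215],down(0))
```

```text
[ 0.4231 -0.2891  0.2213] 0.018822645341740833 59.87007021903992
shift cm [29.52  3.62  0.48] turn [ 0.006  0.006 -0.002]
```

Call:
play_rows(
  motion=[
    [[4.9,0.6,0],[0,0,0],1],
    [[4.9,0.6,0],[0,0,0],1],
    [[4.9,0.6,0],[0,0,0],1],
    [[4.9,0.6,0],[0,0,0],1],
    [[4.9,0.6,0],[0,0,0],1],
    [[4.9,0.6,0],[0,0,0],1],
    [[0,0,0],[0,0,0],1],
    [[0,0,0],[0,0,0],1],
  ],
)

```text
time: 12.42
position: [0.4571, 0.0063, 0.2145]
eef_rot: [-2.222, -2.218, 0.004]
wrist_force: [-0.1, 0.0, -3.2]
finger_gap: 0.0191
grasp_force: 59.8
```

Run:
```python
from h import *
s=robot.get_state(); print(s['position'].round(4),s['eef_rot'].round(3))
kp=campose('wrist'); f=grab_frame('wrist'); cv2.imwrite('pics/w6.png',f[200:440,380:640,::-1])
print(proj([[.551,.006,.175],[.66,.006,.175]],kp)-[380,200]); goto([.605,.005,.208],down(0))
```

```text
[0.4571 0.0063 0.2145] [-2.222 -2.218  0.004]
[[117.5714183   84.44961494]
 [253.81562282  76.34519438]]
shift cm [-0.04 14.76  0.65] turn [-0.003  0.    -0.003]
```

View pics/w6.png

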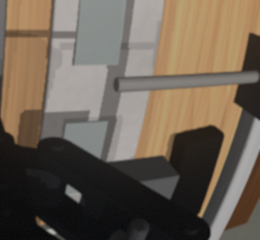

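Peg 2's tip is at (117,84) in the crop, which matches the prediction of (0.551, 0.006).

Call:
play_rows(
  motion=[
    [[-0.1,2.2,0.6],[0,0,0],1],
    [[0,2.2,0],[0,0,0],1],
    [[0,2.2,0],[0,0,0],1],
    [[0,2.2,0],[0,0,0],1],
    [[0,2.2,0],[0,0,0],1],
    [[0,2.2,0],[0,0,0],1],
    [[0,1.6,0],[0,0,0],1],
    [[0,0,0],[0,0,0],1],
  ],
)

```text
time: 13.48
position: [0.6064, 0.0033, 0.2094]
eef_rot: [-2.226, -2.216, 0.002]
wrist_force: [0.0, -0.2, -4.5]
finger_gap: 0.0191
grasp_force: 60.1
```

Call:
play_rows(
  motion=[
    [[0,0,0.3],[0,0,0],1],
    [[0,0,0.3],[0,0,0],1],
    [[0,0,0],[0,0,0],1],
  ],
)

```text
time: 13.85
position: [0.6057, 0.0049, 0.2042]
eef_rot: [-2.224, -2.219, 0.0]
wrist_force: [-0.8, -0.1, -3.9]
finger_gap: 0.0191
grasp_force: 60.2
```

Call:
play_rows(
  motion=[
    [[0,0,0.2],[0,0,0],1],
    [[0,0,0],[0,0,0],4.5],
    [[0,0,0],[0,0,0],5],
    [[0,0,0],[0,0,0],5],
    [[0,0,-2],[0,0,0],5],
    [[0,0,-4],[0,0,0],5],
    [[0,0,-5],[0,0,0],5],
    [[0,-5,-3],[0,0,0],5],
  ],
)

```text
time: 14.85
position: [0.5577, 0.0048, 0.3465]
eef_rot: [2.221, 2.217, 0.004]
wrist_force: [-1.1, 0.1, 1.0]
finger_gap: 0.05
grasp_force: 0.0
```

Call:
play_rows(
  motion=[
    [[-2,-5.5,0],[0,0,0],8.5],
    [[-2,-5.5,0],[0,0,0],8.5],
    [[-2,-5,2],[0,0,0],8.5],
    [[-1,0,1],[0,0,0],8.5],
    [[0,0,0],[0,0,0],8.5],
    [[0,0,0],[0,0,0],8.5],
  ],
)

```text
time: 15.6
position: [0.3971, -0.0645, 0.3137]
eef_rot: [2.222, 2.219, 0.001]
wrist_force: [0.1, -0.0, 2.0]
finger_gap: 0.085
grasp_force: 0.0
```

```bash
python3 w.py c .4157 -.1075 .289 w7
python3 - <<'E'
from h import *
f=grab_frame('scene'); cv2.imwrite('pics/s7.png',cv2.resize(f[180:380,180:440,::-1],None,fx=3,fy=3))
E
```

```text
[ 0.3971 -0.0645  0.3137] [2.222e+00 2.219e+00 1.000e-03] 15.6 [-0.35 -0.55  2.    0.    1.68 -0.35]
0.85 [555. 159. 110. 171.] [58. 56. 56.]
0.85 [238. 382.  77.  78.] [36. 64. 31.]
0.83 [528. 301.  95. 125.] [59. 58. 58.]
0.63 [335. 245.  76. 114.] [77. 72. 68.]
fit [ 0.4144 -0.1058  0.29  ] 0.041
grasp xy [ 0.417  -0.1144]
shift cm [-5.    1.99 16.34] turn [ 0.001  0.    -0.291]
```

View pics/s7.png

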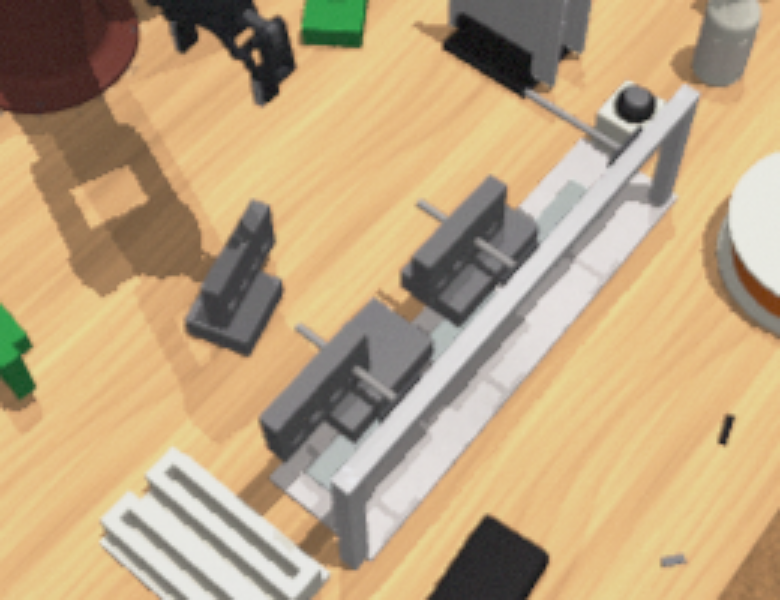

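Brackets a and b both hang level. Bracket_c next.

Call:
play_rows(
  motion=[
    [[-5,2,0],[0,0,0],8.5],
    [[0,0,3],[0,0,-0.145],6],
    [[0,0,5],[0,0,-0.145],6],
    [[0,0,5],[0,0,0],6],
    [[0,0,5],[0,0,0],6],
    [[0,0,3],[0,0,0],6],
    [[0,0,1.6],[0,0,0],6],
    [[0,0,0],[0,0,0],6],
  ],
)

```text
time: 16.75
position: [0.4158, -0.1143, 0.0858]
eef_rot: [-1.878, -2.516, 0.001]
wrist_force: [-0.7, -0.0, 0.4]
finger_gap: 0.0599
grasp_force: 0.0
```

Run:
```python
from h import *
goto([.417,-.1144,.087],down(.29))
```

```text
shift cm [-0.04  0.11 -0.12] turn [-0.001 -0.001 -0.002]
```

Call:
play_rows(
  motion=[
    [[0,0.1,0],[0,0,0],1],
    [[0,0,0],[0,0,0],1],
    [[0,0,0],[0,0,0],1],
    [[0,0,0],[0,0,0],1],
    [[0,0,-1],[0,0,0],1],
    [[0,0,-5],[0,0,0],1],
    [[0,0,-6],[0,0,0.145],1],
    [[0,0,-0.9],[0,0,0.145],1],
  ],
)

```text
time: 17.75
position: [0.4188, -0.1152, 0.2208]
eef_rot: [2.223, 2.208, 0.005]
wrist_force: [0.4, 0.2, -2.9]
finger_gap: 0.0188
grasp_force: 62.2
```

Call:
play_rows(
  motion=[
    [[4.8,0.7,0],[0,0,0],1],
    [[4.8,0.7,0],[0,0,0],1],
    [[4.8,0.7,0],[0,0,0],1],
    [[4.7,0.7,0],[0,0,0],1],
    [[4.7,0.7,0],[0,0,0],1],
    [[4.7,0.7,0],[0,0,0],1],
    [[0,0,0],[0,0,0],1],
    [[0,0,0],[0,0,0],1],
  ],
)

```text
time: 18.75
position: [0.4588, 0.1705, 0.2147]
eef_rot: [-2.223, -2.22, 0.002]
wrist_force: [-0.0, 0.1, -2.5]
finger_gap: 0.0188
grasp_force: 61.9
```

Run:
```python
from h import *
s=robot.get_state(); print(s['position'].round(4),s['eef_rot'].round(3),s['finger_gap'])
kp=campose('wrist'); f=grab_frame('wrist'); cv2.imwrite('pics/w8.png',f[:,:,::-1])
print(proj([[.551,.171,.175],[.66,.171,.175]],kp)); goto([.605,.171,.208],down(0))
g=cv2.cvtColor(f,cv2.COLOR_RGB2GRAY)[270:300,440:560]
```

```text
[0.4588 0.1705 0.2147] [-2.223e+00 -2.220e+00  2.000e-03] 0.01875353816769825
[[494.60590917 282.77634904]
 [631.91133351 274.91271839]]
shift cm [ 0.13 14.6   0.67] turn [-0.001  0.001 -0.002]
```

View pics/w8.png

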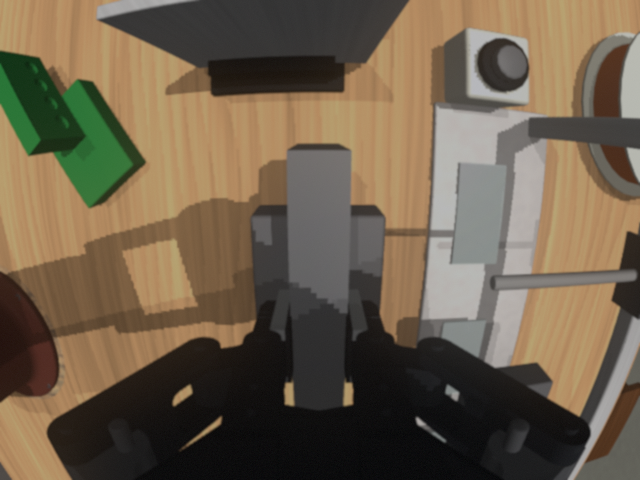

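Peg 1's tip is at (492,282), as predicted, so I'll insert.

Call:
play_rows(
  motion=[
    [[0.1,2.2,0.6],[0,0,0],1],
    [[0,2.2,0],[0,0,0],1],
    [[0,2.2,0],[0,0,0],1],
    [[0,2.2,0],[0,0,0],1],
    [[0,2.2,0],[0,0,0],1],
    [[0,2.2,0],[0,0,0],1],
    [[0,1.4,0],[0,0,0],1],
    [[0,0,0],[0,0,0],1],
  ],
)

```text
time: 19.8
position: [0.6058, 0.1704, 0.2091]
eef_rot: [-2.225, -2.217, 0.001]
wrist_force: [0.1, 0.1, -2.2]
finger_gap: 0.019
grasp_force: 62.1
```

Call:
play_rows(
  motion=[
    [[0,0,0.3],[0,0,0],1],
    [[0,0,0.3],[0,0,0],1],
    [[0,0,0],[0,0,0],1],
  ],
)

```text
time: 20.18
position: [0.6049, 0.1713, 0.2041]
eef_rot: [2.223, 2.22, -0.001]
wrist_force: [-2.5, -0.7, 2.1]
finger_gap: 0.0191
grasp_force: 62.6
```

Call:
play_rows(
  motion=[
    [[0,0,0],[0,0,0],4.5],
    [[0,0,0],[0,0,0],5],
    [[0,0,0],[0,0,0],5],
    [[0,0,-2],[0,0,0],5],
    [[0,0,-4],[0,0,0],5],
    [[0,0,-5],[0,0,0],5],
    [[0,-5,-3],[0,0,0],5],
    [[3,-4,-3],[0,0,0],5],
  ],
)

```text
time: 21.18
position: [0.5148, 0.2008, 0.3765]
eef_rot: [2.226, 2.215, 0.004]
wrist_force: [0.8, 1.1, 0.6]
finger_gap: 0.0501
grasp_force: 0.0
```

Call:
play_rows(
  motion=[
    [[4,-4,-1.5],[0,0,0],4],
    [[4,-4,-1.5],[0,0,0],4],
    [[4,-2,-1.5],[0,0,0],4],
    [[3,0,0],[0,0,0],4],
    [[0,0,0],[0,0,-0.18],4],
    [[0,0,0],[0,0,-0.18],4],
    [[0,0,0],[0,0,-0.18],4],
    [[0,0,0],[0,0,-0.18],4],
  ],
)

```text
time: 22.18
position: [0.4157, 0.3517, 0.4202]
eef_rot: [1.29, 2.863, 0.003]
wrist_force: [-0.2, -0.1, -0.4]
finger_gap: 0.0401
grasp_force: 0.0
```

Call:
play_rows(
  motion=[
    [[0,0,0],[0,0,-0.18],4],
    [[0,0,0],[0,0,-0.18],4],
    [[0,0,0],[0,0,-0.18],4],
    [[0,0,0],[0,0,-0.18],4],
    [[0,0,0],[0,0,-0.131],4],
    [[0,0,0],[0,0,0],4],
  ],
)

```text
time: 22.92
position: [0.4158, 0.3517, 0.4199]
eef_rot: [0.005, 3.14, 0.002]
wrist_force: [0.3, 0.7, -0.7]
finger_gap: 0.0399
grasp_force: 0.0
```

```bash
cat > sh.py <<'E'
from h import *
s=robot.get_state(); print(s['position'].round(4),s['eef_rot'].round(3),s['time'],s['joints'].round(2))
kp=campose('wrist'); f=grab_frame('wrist'); cv2.imwrite('pics/w9.png',f[:,:,::-1])
SB=[np.array([[x,y,z] for x in(-.075,.075) for y in(-.004,.004) for z in(0,.17)])]
for r in models.regions_of('wrist','shield1'):
    print(round(r['conf'],2),np.round(r['rect']),f[r['mask']].mean(0).round())
    m=r['mask'].astype(float); p=unproj([r['rect'][:2]],.12,kp)[0]; print(p.round(3))
    q,e=fit(SB,[(kp,m)],(p[0],p[1],[0]),z=.01); print('fit',q.round(4),round(e,3)); goto([q[0],q[1],.167],down(q[2]+np.pi/2))
f=grab_frame('scene'); cv2.imwrite('pics/s9.png',f[:,:,::-1])
E
python3 sh.py
```

```text
[0.4158 0.3517 0.4199] [5.00e-03 3.14e+00 2.00e-03] 22.925 [ 0.57 -0.18  1.56  0.    1.77 -1.  ]
0.97 [336. 208.  15. 150.] [127. 122. 117.]
[0.43  0.373 0.12 ]
fit [ 0.4199  0.3719 -0.0113] 0.086
shift cm [-0.38  2.01 25.24] turn [0.001 0.001 0.008]
0.79 [284. 211.  23. 146.] [108. 103.  99.]
[0.434 0.312 0.12 ]
fit [ 0.4255  0.3112 -0.0078] 0.051
shift cm [-0.96 -4.07 25.23] turn [0.001 0.001 0.004]
0.73 [310. 186.  84.  83.] [54. 46. 39.]
[0.403 0.343 0.12 ]
fit [0.4014 0.339  0.3459] 0.734
shift cm [ 1.46 -1.3  25.23] turn [ 0.001  0.001 -0.35 ]
0.46 [284. 322.  21.  18.] [86. 82. 80.]
[0.58  0.308 0.12 ]
fit [ 0.6163  0.3091 -0.0254] 0.845
shift cm [-20.04  -4.2   25.26] turn [0.001 0.001 0.022]
```

View pics/w9.png

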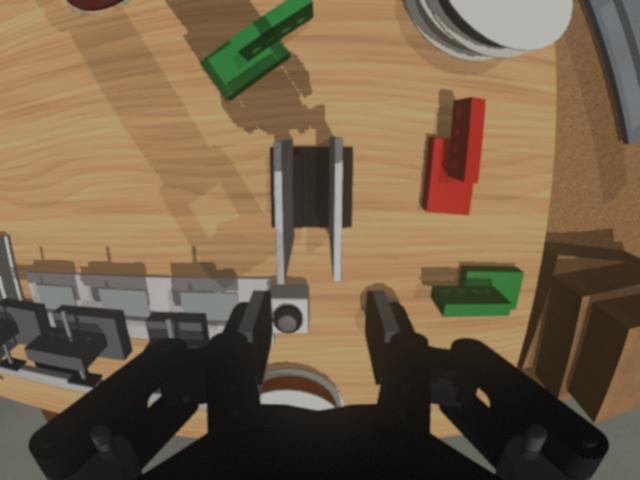

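The shields' top edges run from (337,138) to (336,280) for shield1 and from (283,139) to (281,283) for shield2.

Run:
```python
from h import *
kp=campose('wrist'); 
p=unproj([(337,138),(336,280),(284,139),(281,283)],.18,kp); print(p.round(4),p[:2].mean(0),p[2:].mean(0),np.linalg.norm(p[0]-p[1]))
goto([.4215,.3715,.167],down(np.pi/2))
```

```text
[[0.3476 0.3702 0.18  ]
 [0.4948 0.3703 0.18  ]
 [0.3482 0.3188 0.18  ]
 [0.4982 0.3118 0.18  ]] [0.42121677 0.37024926 0.18      ] [0.42319717 0.31527629 0.18      ] 0.14718033717360315
shift cm [-0.55  1.97 25.21] turn [ 0.001  0.001 -0.003]
```

Call:
play_rows(
  motion=[
    [[-0.5,1.9,3],[0,0,0],4],
    [[0,0,5],[0,0,0],4],
    [[0,0,5],[0,0,0],4],
    [[0,0,5],[0,0,0],4],
    [[0,0,4],[0,0,0],4],
    [[0,0,2],[0,0,0],4],
    [[0,0,1.2],[0,0,0],4],
    [[0,0,0],[0,0,0],4],
  ],
)

```text
time: 24.08
position: [0.4211, 0.3709, 0.1668]
eef_rot: [0.003, 3.141, 0.0]
wrist_force: [-0.7, -1.2, -0.3]
finger_gap: 0.04
grasp_force: 0.0
```

Call:
play_rows(
  motion=[
    [[0,0,0],[0,0,0],0],
    [[0,0,0],[0,0,0],0],
    [[0,0,0],[0,0,0],0],
    [[0,0,0],[0,0,0],0],
    [[0,0,0],[0,0,0],0],
  ],
  squeeze=90,
)

```text
time: 24.7
position: [0.4219, 0.3713, 0.1683]
eef_rot: [0.003, 3.139, 0.003]
wrist_force: [-0.7, -0.2, 4.4]
finger_gap: 0.007
grasp_force: 88.9
```

Call:
play_rows(
  motion=[
    [[0,0,-1],[0,0,0],0],
    [[0,0,-4],[0,0,0],0],
    [[0,0,-5],[0,0,0],0],
    [[0,0,-5],[0,0,0],0],
    [[0,0,-4],[0,0,0],0],
    [[0,0,-3],[0,0,0],0],
    [[0,0,0],[0,0,0],0],
  ],
)

```text
time: 25.58
position: [0.4212, 0.371, 0.3885]
eef_rot: [0.003, 3.138, 0.003]
wrist_force: [-0.3, 0.5, -5.2]
finger_gap: 0.0065
grasp_force: 88.7
```

Call:
play_rows(
  motion=[
    [[0,-3,0],[0,0,0],0],
    [[0,-5.5,0],[0,0,0],0],
    [[0,-5.5,0],[0,0,0],0],
    [[0,-5.5,0],[0,0,0],0],
    [[0,-5.5,0],[0,0,0],0],
    [[0,-5.5,0],[0,0,0],0],
    [[0,-5.5,0],[0,0,0],0],
    [[0,-5.5,0],[0,0,0],0],
  ],
)

```text
time: 26.58
position: [0.419, -0.0458, 0.383]
eef_rot: [-0.003, -3.138, -0.002]
wrist_force: [1.5, 0.0, -4.0]
finger_gap: 0.0064
grasp_force: 89.0
```

Call:
play_rows(
  motion=[
    [[0,-5.5,0],[0,0,0],0],
    [[0,-5.5,0],[0,0,0],0],
    [[0,-5.5,0],[0,0,0],0],
    [[0,-5.5,0],[0,0,0],0],
    [[0,-4.5,3],[0,0,0],0],
    [[0,-1,4],[0,0,0],0],
    [[-1,0,3],[0,0,0],0],
    [[0,0,0],[0,0,0],0],
  ],
)

```text
time: 27.58
position: [0.4275, -0.3173, 0.2796]
eef_rot: [-0.003, -3.133, -0.013]
wrist_force: [-0.3, 0.3, -4.4]
finger_gap: 0.0069
grasp_force: 89.3
```

Run:
```python
from h import *
s=robot.get_state(); print(s['position'].round(4),s['eef_rot'].round(3),s['time'],s['joints'].round(2),s['grasp_force'],s['finger_gap'])
kp=campose('wrist'); f=grab_frame('wrist'); 
g=f.copy()
for cx,cy in((.582,-.2945),(.582,-.3495)):
    for z,l,w in((.045,.078,.006),):
        P=np.array([[cx+a*l,cy+b*w,z] for a,b in((-1,-1),(-1,1),(1,1),(1,-1))]); print(proj(P,kp).round(1).tolist())
cv2.imwrite('pics/w10.png',cv2.resize(g[200:420,180:460,::-1],None,fx=2.7,fy=2.7,interpolation=cv2.INTER_CUBIC)); cv2.imwrite('pics/w10f.png',g[:,:,::-1])
```

```text
[ 0.4275 -0.3173  0.2796] [-3.000e-03 -3.133e+00 -1.300e-02] 27.575 [-0.78 -0.18  1.78  0.    1.55 -2.35] 89.29998278617859 0.006874255794087884
[[332.6, 281.6], [344.0, 281.5], [340.4, 397.1], [330.6, 397.3]]
[[280.1, 281.8], [291.5, 281.8], [295.7, 397.5], [286.0, 397.3]]
```

View pics/w10f.png

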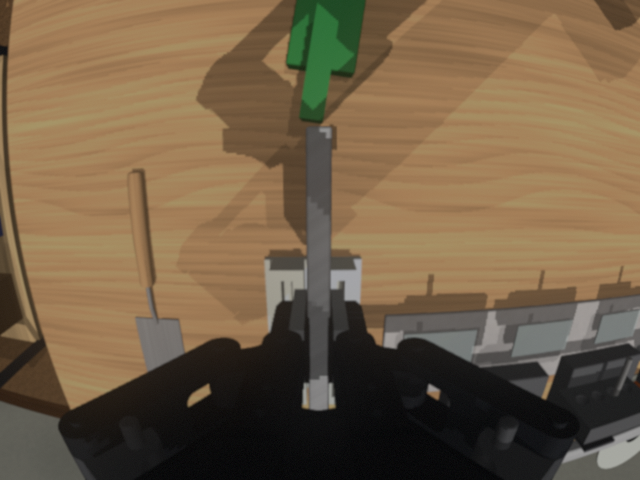

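The slits start at about (288,281) and (338,281), as predicted. I'll measure their edges from intensity profiles.

Run:
```python
from h import *
kp=campose('wrist'); g=cv2.cvtColor(cv2.imread('pics/w10f.png'),cv2.COLOR_BGR2GRAY).astype(int)
for r in (274,286,290,296): print(r,'L',g[r,262:306].tolist(),'R',g[r,328:366].tolist())
for c in (287,338): print(c,g[250:300,c].tolist())
print(proj([[.582-.09,-.3495,.045],[.582-.09,-.2945,.045]],kp))
```

```text
274 L [117, 121, 128, 142, 153, 156, 157, 155, 156, 157, 157, 156, 158, 157, 158, 156, 157, 157, 158, 158, 158, 158, 157, 157, 158, 158, 158, 158, 159, 158, 160, 158, 158, 158, 158, 158, 158, 159, 160, 158, 152, 136, 130, 142] R [94, 96, 118, 151, 164, 164, 164, 163, 163, 164, 164, 163, 164, 164, 164, 164, 164, 164, 164, 163, 163, 163, 164, 164, 164, 164, 165, 165, 164, 164, 165, 163, 159, 148, 139, 134, 135, 135]
286 L [114, 114, 118, 130, 145, 153, 155, 156, 155, 156, 155, 156, 156, 156, 155, 156, 156, 153, 139, 109, 83, 96, 130, 151, 156, 157, 158, 154, 145, 132, 133, 148, 157, 157, 158, 157, 157, 158, 157, 157, 152, 137, 128, 138] R [90, 92, 118, 151, 163, 164, 164, 163, 163, 156, 138, 112, 94, 85, 76, 77, 110, 148, 163, 164, 163, 163, 164, 164, 163, 164, 164, 163, 163, 165, 164, 161, 151, 138, 129, 127, 128, 127]
290 L [111, 110, 114, 126, 142, 152, 156, 155, 155, 154, 156, 155, 156, 156, 155, 156, 156, 154, 140, 112, 84, 89, 122, 147, 156, 156, 156, 154, 146, 133, 129, 132, 115, 86, 71, 69, 70, 71, 70, 70, 69, 68, 64, 67] R [89, 79, 70, 71, 72, 73, 73, 72, 72, 71, 67, 64, 63, 6
[... 329 characters left out ...]
 54] R [92, 79, 61, 53, 54, 60, 60, 58, 59, 59, 57, 59, 58, 58, 61, 78, 116, 151, 163, 164, 164, 164, 164, 164, 164, 164, 164, 163, 164, 164, 164, 158, 146, 132, 127, 126, 127, 127]
287 [95, 83, 78, 76, 76, 75, 75, 73, 73, 71, 71, 71, 72, 73, 71, 73, 72, 71, 73, 89, 121, 147, 157, 158, 158, 158, 158, 157, 156, 156, 158, 157, 157, 157, 156, 157, 157, 156, 157, 156, 156, 156, 157, 158, 160, 161, 162, 164, 161, 152]
338 [98, 92, 90, 89, 88, 88, 84, 77, 74, 74, 75, 74, 75, 75, 74, 76, 75, 74, 80, 103, 135, 156, 163, 164, 164, 165, 164, 164, 164, 163, 158, 151, 145, 144, 143, 139, 138, 133, 116, 91, 67, 60, 59, 60, 59, 59, 57, 59, 59, 59]
[[287.28654489 268.34002765]
 [339.96736834 268.19960612]]
```

Run:
```python
from h import *
s=robot.get_state(); p=s['position']; kp=campose('wrist'); g=cv2.cvtColor(cv2.imread('pics/w10f.png'),cv2.COLOR_BGR2GRAY).astype(int)
for z in (p[2]+.013,p[2]-.157): print(z,proj([[p[0]-.075,p[1]-.004,z],[p[0]-.075,p[1]+.004,z],[p[0]+.075,p[1]-.004,z],[p[0]+.075,p[1]+.004,z]],kp).round(1).tolist())
print('near',g[118:145,319].tolist()); print('far',g[372:418,317].tolist())
for r in (145,200,260,370,390): print(r,g[r,298:342].tolist())
print(p.round(4),s['eef_rot'].round(4))
goto([.5825,-.2942,.2796],down(np.pi/2))
```

```text
0.2957860357018 [[305.4, 124.1], [332.2, 124.0], [310.5, 476.1], [327.7, 476.0]]
0.1257860357018 [[311.9, 131.3], [322.6, 131.3], [312.9, 313.7], [322.3, 313.7]]
near [60, 55, 47, 41, 43, 56, 72, 81, 83, 93, 104, 112, 111, 105, 90, 82, 80, 81, 80, 78, 78, 77, 77, 79, 78, 78, 78]
far [74, 76, 75, 75, 75, 76, 82, 101, 124, 131, 134, 133, 133, 133, 133, 133, 133, 131, 131, 132, 131, 132, 129, 130, 130, 131, 132, 133, 132, 132, 133, 133, 133, 134, 131, 131, 129, 115, 75, 33, 18, 15, 12, 16, 14, 15]
145 [73, 72, 71, 71, 71, 71, 69, 68, 68, 72, 77, 77, 77, 80, 78, 78, 78, 78, 78, 78, 78, 79, 79, 79, 80, 80, 80, 80, 80, 80, 79, 78, 74, 71, 71, 73, 74, 76, 89, 110, 120, 122, 122, 121]
200 [75, 75, 76, 76, 75, 75, 74, 73, 74, 82, 91, 94, 90, 84, 81, 80, 81, 81, 81, 82, 80, 81, 80, 80, 81, 80, 79, 79, 80, 79, 78, 75, 77, 92, 115, 122, 123, 122, 122, 122, 123, 123, 122, 123]
260 [72, 72, 72, 72, 73, 85, 108, 121, 112, 94, 93, 99, 99, 101, 100, 101, 101, 101, 101, 100, 101, 100, 101, 100, 100, 99, 99, 99, 98, 98, 94, 87, 80, 74, 73, 74, 74, 74, 75, 74, 75, 73, 75, 74]
370 [19, 19, 20, 20, 21, 20, 19, 22, 23, 23, 24, 39, 58, 69, 73, 72, 72, 74, 74, 74, 75, 75, 75, 75, 74, 74, 75, 75, 68, 53, 32, 25, 20, 23, 21, 19, 19, 20, 20, 22, 19, 16, 19, 19]
390 [19, 20, 17, 30, 74, 124, 151, 148, 130, 115, 108, 109, 120, 128, 131, 131, 132, 131, 132, 131, 131, 132, 131, 132, 132, 131, 130, 130, 126, 117, 123, 143, 152, 135, 102, 72, 48, 28, 17, 18, 18, 19, 18, 17]
[ 0.4284 -0.3182  0.2828] [-2.3000e-03 -3.1365e+00 -7.4000e-03]
shift cm [-15.41   2.42   0.25] turn [ 0.005 -0.005 -0.001]
```

Call:
play_rows(
  motion=[
    [[-4,1.2,0],[0,0,0],0],
    [[-5,1.2,0],[0,0,0],0],
    [[-4,0,0],[0,0,0],0],
    [[-2.5,0,2],[0,0,0],0],
    [[0,0,2.5],[0,0,0],0],
    [[0,0,0],[0,0,0],0],
    [[0,0,0],[0,0,0],0],
    [[0,0,0],[0,0,0],0],
  ],
)

```text
time: 28.62
position: [0.5851, -0.2962, 0.2438]
eef_rot: [0.003, 3.139, -0.003]
wrist_force: [-0.2, -0.6, -3.9]
finger_gap: 0.0063
grasp_force: 89.2
```

```bash
cat > p.py <<'E'
from h import *
import sys
P=[]
for i in range(8):
    f=grab_frame('wrist') ; s=robot.get_state(); P.append(np.r_[s['position'],s['eef_rot']*np.sign(s['eef_rot'][1]),s['wrist_force']])
m=np.mean(P,0); print(m.round(4), np.std(P,0)[:6].round(4))
cv2.imwrite('pics/last.png',f[:,:,::-1])
t=[float(v) for v in sys.argv[1:4]]; R0=Ro.from_rotvec(m[3:6]); print('shift cm',(R0.inv().apply(t-m[:3])*100).round(2),'turn',(R0.inv()*down(np.pi/2)).as_rotvec().round(4))
E
python3 p.py .5825 -.2942 .167
```

```text
[ 5.8470e-01 -2.9590e-01  2.4230e-01  3.1000e-03  3.1404e+00 -1.2000e-03
 -3.1800e-02 -1.0110e-01 -4.0940e+00] [0.0001 0.0002 0.0007 0.0001 0.0009 0.0009]
shift cm [0.23 0.17 7.53] turn [-0.0008  0.0012 -0.002 ]
```

Call:
play_rows(
  motion=[
    [[0.2,0.15,1.5],[0,0,0],0],
    [[0,0,1.5],[0,0,0],0],
    [[0,0,0.6],[0,0,0],0],
    [[0,0,0.3],[0,0,0],0],
    [[0,0,0.3],[0,0,0],0],
    [[0,0,0],[0,0,0],0],
  ],
)

```text
time: 29.78
position: [0.5827, -0.2942, 0.1995]
eef_rot: [0.003, 3.141, -0.0]
wrist_force: [0.0, -0.6, -5.1]
finger_gap: 0.0063
grasp_force: 89.1
```

Call:
play_rows(
  motion=[
    [[0,0,0.3],[0,0,0],0],
    [[0,0,0.3],[0,0,0],0],
    [[0,0,0],[0,0,0],0],
  ],
)

```text
time: 30.15
position: [0.5824, -0.2939, 0.1928]
eef_rot: [-0.003, -3.141, -0.001]
wrist_force: [-0.5, -0.6, -4.4]
finger_gap: 0.0067
grasp_force: 89.2
```

Bottom edge is about 9 mm inside with no contact. Continuing down.

Call:
play_rows(
  motion=[
    [[0,0,0.5],[0,0,0],0],
    [[0,0,0.5],[0,0,0],0],
    [[0,0,0.5],[0,0,0],0],
    [[0,0,0.4],[0,0,0],0],
    [[0,0,0.3],[0,0,0],0],
    [[0,0,0],[0,0,0],0],
  ],
)

```text
time: 30.9
position: [0.5825, -0.294, 0.1709]
eef_rot: [-0.003, -3.141, -0.001]
wrist_force: [0.3, 1.1, -4.0]
finger_gap: 0.0069
grasp_force: 89.3
```

Call:
play_rows(
  motion=[
    [[0,0,0.2],[0,0,0],0],
    [[0,0,0.2],[0,0,0],0],
    [[0,0,0],[0,0,0],0],
  ],
)

```text
time: 31.28
position: [0.5828, -0.2944, 0.1685]
eef_rot: [0.003, 3.141, -0.001]
wrist_force: [-2.4, 0.8, 1.3]
finger_gap: 0.0066
grasp_force: 90.1
```

Call:
play_rows(
  motion=[
    [[0,0,0.1],[0,0,0],0],
    [[0,0,0],[0,0,0],2],
    [[0,0,0],[0,0,0],2],
    [[0,0,0],[0,0,0],2],
    [[0,0,-2],[0,0,0],2],
    [[0,0,-4],[0,0,0],2],
    [[0,0,-6],[0,0,0],2],
    [[0,0,-5],[0,0,0],2],
  ],
)

```text
time: 32.28
position: [0.5829, -0.2942, 0.3408]
eef_rot: [0.003, 3.138, -0.003]
wrist_force: [0.8, -0.6, -0.4]
finger_gap: 0.02
grasp_force: 0.0
```

Call:
play_rows(
  motion=[
    [[5,2,0],[0,0,0],4],
    [[5,3,0],[0,0,0],4],
    [[4,4.5,0],[0,0,0],4],
    [[2,5.5,0],[0,0,0],4],
    [[0,5.9,0],[0,0,0],4],
    [[0,5.9,0],[0,0,0],4],
    [[0,5.9,0],[0,0,0],4],
    [[0,5.9,0],[0,0,0],4],
  ],
)

```text
time: 33.28
position: [0.423, 0.094, 0.3384]
eef_rot: [0.003, 3.138, 0.0]
wrist_force: [0.5, -0.1, -0.2]
finger_gap: 0.0403
grasp_force: 0.0
```

Call:
play_rows(
  motion=[
    [[0,5.5,0],[0,0,0],4],
    [[0,5.5,0],[0,0,0],4],
    [[0,5.5,0],[0,0,0],4],
    [[0,5,-1],[0,0,0],4],
    [[0,0,0],[0,0,0],4],
    [[0,0,0],[0,0,0],4],
  ],
)

```text
time: 34.02
position: [0.4237, 0.307, 0.3474]
eef_rot: [0.002, 3.14, 0.0]
wrist_force: [-0.3, 1.0, 0.4]
finger_gap: 0.0401
grasp_force: 0.0
```

```bash
python3 sh.py | head -8
python3 - <<'E'
from h import *
f=grab_frame('scene'); kp=campose('scene')
# shield placed check
SB=[np.array([[x,y,z] for x in(-.075,.075) for y in(-.004,.004) for z in(.035,.17)])]
for r in models.regions_of('scene','shield1'): print('scene',round(r['conf'],2),np.round(r['rect']))
for z in (.18,.20): print(proj([[.5075,-.294,z],[.6575,-.294,z]],kp))
E
```

```text
[0.4237 0.307  0.3474] [2.00e-03 3.14e+00 0.00e+00] 34.025 [ 0.49 -0.23  1.72 -0.    1.66 -1.08]
0.71 [326. 220.  10. 172.] [148. 144. 141.]
[0.435 0.314 0.12 ]
fit [ 4.265e-01  3.116e-01 -2.000e-04] 0.096
shift cm [-0.25  0.54 17.98] turn [ 0.     0.001 -0.003]
0.29 [ 72. 364. 124.  79.] [58. 57. 57.]
[ 0.634 -0.035  0.12 ]
fit [ 0.6532 -0.0566 -0.0727] 0.462
scene 0.77 [347. 179.  39.  58.]
scene 0.71 [314. 306. 201. 198.]
scene 0.7 [253. 347.  52.  53.]
scene 0.47 [352. 199.  43.  33.]
[[228.39340305 314.47332413]
 [273.52769186 351.67443572]]
[[227.06425826 310.90270047]
 [272.85117296 348.51247185]]
```

Run:
```python
from h import *
kp=campose('wrist'); g=cv2.imread('pics/w9.png',0).astype(int)
for r in (160,220,280): print(r,g[r,312:346].tolist())
print('near',g[120:150,326].tolist(),'far',g[292:318,326].tolist())
p=unproj([(326,134),(326,306)],.18,kp); print(p.round(4),p.mean(0))
kps=campose('scene'); 
for r in models.regions_of('scene','shield1'):
    if abs(r['rect'][0]-253)<8:
        ys,xs=np.nonzero(r['mask']); i=ys.argmin(); print('top',xs[i],ys[i],'left',xs.min(),ys[xs.argmin()],'right',xs.max(),'bot',ys.max(),r['mask'].sum())
```

```text
160 [38, 38, 37, 36, 37, 40, 52, 77, 100, 107, 109, 112, 113, 112, 113, 110, 101, 79, 58, 46, 48, 47, 48, 47, 47, 46, 46, 47, 46, 46, 45, 44, 45, 46]
220 [41, 40, 41, 39, 41, 50, 79, 128, 167, 181, 183, 183, 184, 183, 182, 171, 139, 90, 55, 50, 49, 51, 50, 48, 51, 48, 49, 47, 47, 49, 48, 49, 48, 47]
280 [151, 150, 150, 151, 151, 149, 148, 155, 172, 181, 182, 178, 176, 177, 172, 161, 148, 148, 151, 150, 151, 150, 150, 151, 149, 150, 151, 150, 150, 151, 151, 151, 150, 150]
near [101, 102, 102, 101, 102, 102, 102, 100, 98, 98, 100, 100, 108, 127, 142, 148, 148, 156, 171, 181, 184, 184, 178, 165, 147, 131, 119, 115, 114, 114] far [175, 176, 176, 176, 176, 177, 175, 176, 176, 176, 175, 175, 173, 173, 171, 158, 128, 98, 87, 85, 87, 85, 86, 87, 98, 120]
[[0.3517 0.3123 0.18  ]
 [0.4972 0.3126 0.18  ]] [0.42448598 0.31247481 0.18      ]
top 230 317 left 229 318 right 277 bot 371 841
```

Call:
play_rows(
  motion=[
    [[0,0.5,3],[0,0,0],4],
    [[0,0,4],[0,0,0],4],
    [[0,0,4],[0,0,0],4],
    [[0,0,4],[0,0,0],4],
    [[0,0,2],[0,0,0],4],
    [[0,0,1],[0,0,0],4],
    [[0,0,0],[0,0,0],4],
  ],
)

```text
time: 35.2
position: [0.4241, 0.3122, 0.1668]
eef_rot: [0.003, 3.141, 0.0]
wrist_force: [-0.3, 0.4, 0.1]
finger_gap: 0.0404
grasp_force: 0.0
```

Call:
play_rows(
  motion=[
    [[0,0,0],[0,0,0],0],
    [[0,0,0],[0,0,0],0],
    [[0,0,0],[0,0,0],0],
    [[0,0,0],[0,0,0],0],
    [[0,0,0],[0,0,0],0],
  ],
)

```text
time: 35.83
position: [0.4248, 0.3126, 0.1681]
eef_rot: [0.003, 3.139, 0.002]
wrist_force: [0.4, -0.4, 6.5]
finger_gap: 0.0062
grasp_force: 89.1
```

Call:
play_rows(
  motion=[
    [[0,0,-1],[0,0,0],0],
    [[0,0,-4],[0,0,0],0],
    [[0,0,-5],[0,0,0],0],
    [[0,0,-1.5],[0,0,0],0],
    [[0,-3,0],[0,0,0],0],
    [[0,-5.5,0],[0,0,0],0],
    [[0,-5.5,0],[0,0,0],0],
    [[0,-5.5,0],[0,0,0],0],
  ],
)

```text
time: 36.83
position: [0.4221, 0.1156, 0.2787]
eef_rot: [-0.002, -3.138, 0.001]
wrist_force: [0.9, -0.4, -3.2]
finger_gap: 0.0066
grasp_force: 88.6
```

Call:
play_rows(
  motion=[
    [[0,-5.5,0],[0,0,0],0],
    [[0,-5.5,0],[0,0,0],0],
    [[0,-5.5,0],[0,0,0],0],
    [[0,-5.5,0],[0,0,0],0],
    [[0,-5.5,0],[0,0,0],0],
    [[0,-5.5,0],[0,0,0],0],
    [[0,-5.5,0],[0,0,0],0],
    [[0,-5.5,0],[0,0,0],0],
  ],
)

```text
time: 37.83
position: [0.4216, -0.3239, 0.2785]
eef_rot: [-0.003, -3.139, -0.005]
wrist_force: [1.3, 0.2, -3.3]
finger_gap: 0.0065
grasp_force: 88.6
```

Call:
play_rows(
  motion=[
    [[0,-2.6,0],[0,0,0],0],
    [[0,0,0],[0,0,0],0],
    [[0,0,0],[0,0,0],0],
    [[0,0,0],[0,0,0],0],
  ],
)

```text
time: 38.33
position: [0.4226, -0.3476, 0.2806]
eef_rot: [-0.001, -3.141, -0.002]
wrist_force: [-0.8, 0.3, -3.9]
finger_gap: 0.0062
grasp_force: 88.9
```

```bash
python3 p.py .5825 -.3488 .242
python3 - <<'E'
from h import *
s=robot.get_state(); p=s['position']; kp=campose('wrist'); g=cv2.imread('pics/last.png',0).astype(int)
z=p[2]+.013; print(z,proj([[p[0]-.075,p[1]-.004,z],[p[0]-.075,p[1]+.004,z]],kp).round(1).tolist())
print('near',g[112:140,319].tolist()); print(g[145,298:342].tolist())
E
```

```text
[ 4.2270e-01 -3.4830e-01  2.8140e-01  1.5000e-03  3.1414e+00 -2.0000e-04
  1.1180e-01 -4.8500e-02 -4.0767e+00] [0.     0.0003 0.0002 0.0005 0.0001 0.0004]
shift cm [-15.98  -0.04   3.94] turn [-0.0001  0.0002 -0.001 ]
0.29447529611927575 [[305.2, 124.3], [332.1, 124.2]]
near [93, 90, 90, 90, 92, 91, 88, 89, 89, 90, 90, 88, 86, 85, 87, 82, 77, 76, 78, 80, 80, 80, 79, 81, 79, 80, 80, 79]
[75, 80, 85, 87, 86, 85, 82, 73, 70, 73, 75, 79, 78, 79, 78, 78, 78, 79, 77, 78, 77, 77, 77, 77, 78, 77, 78, 78, 80, 79, 79, 77, 75, 71, 71, 74, 75, 75, 78, 88, 102, 116, 120, 122]
```

Call:
play_rows(
  motion=[
    [[-4,0,0],[0,0,0],0],
    [[-5,0,0],[0,0,0],0],
    [[-4,0,1],[0,0,0],0],
    [[-2.9,0,2],[0,0,0],0],
    [[0,0,2],[0,0,0],0],
    [[0,0,1.5],[0,0,0],0],
    [[0,0,0],[0,0,0],0],
    [[0,0,0],[0,0,0],0],
  ],
)

```text
time: 39.72
position: [0.5813, -0.3496, 0.2174]
eef_rot: [0.004, 3.14, -0.001]
wrist_force: [0.7, 0.5, -4.3]
finger_gap: 0.0067
grasp_force: 88.9
```

```bash
python3 p.py .582 -.3488 .202
```

```text
[ 5.8170e-01 -3.4950e-01  2.1750e-01  3.3000e-03  3.1402e+00 -1.7000e-03
  1.3920e-01  2.6230e-01 -4.2198e+00] [0.0001 0.0002 0.0005 0.0003 0.0006 0.0007]
shift cm [-0.03  0.07  1.55] turn [-0.0011  0.0014 -0.0021]
```

Call:
play_rows(
  motion=[
    [[0,0.06,0.8],[0,0,0],0],
    [[0,0,0.7],[0,0,0],0],
    [[0,0,0.4],[0,0,0],0],
    [[0,0,0.3],[0,0,0],0],
    [[0,0,0.3],[0,0,0],0],
    [[0,0,0],[0,0,0],0],
  ],
)

```text
time: 40.88
position: [0.5815, -0.3485, 0.1911]
eef_rot: [-0.003, -3.141, -0.0]
wrist_force: [0.7, 0.4, -4.6]
finger_gap: 0.0065
grasp_force: 89.0
```

Call:
play_rows(
  motion=[
    [[0,0,0.5],[0,0,0],0],
    [[0,0,0],[0,0,0],0],
  ],
)

```text
time: 41.12
position: [0.5813, -0.3483, 0.1857]
eef_rot: [-0.003, -3.141, -0.001]
wrist_force: [0.0, 0.7, -4.6]
finger_gap: 0.0062
grasp_force: 88.9
```

Call:
play_rows(
  motion=[
    [[0,0,0.5],[0,0,0],0],
    [[0,0,0.5],[0,0,0],0],
    [[0,0,0.4],[0,0,0],0],
    [[0,0,0.3],[0,0,0],0],
    [[0,0,0.2],[0,0,0],0],
    [[0,0,0],[0,0,0],0],
  ],
)

```text
time: 41.88
position: [0.5816, -0.3488, 0.1684]
eef_rot: [0.003, 3.141, -0.001]
wrist_force: [-2.5, 0.2, 1.3]
finger_gap: 0.0067
grasp_force: 89.7
```

Call:
play_rows(
  motion=[
    [[0,0,0],[0,0,0],2],
    [[0,0,0],[0,0,0],2],
    [[0,0,0],[0,0,0],2],
    [[0,0,-2],[0,0,0],2],
    [[0,0,-4],[0,0,0],2],
    [[0,0,-6],[0,0,0],2],
    [[0,0,-6],[0,0,0],2],
    [[4,0,0],[0,0,0],2],
  ],
)

```text
time: 42.88
position: [0.5442, -0.3498, 0.3577]
eef_rot: [-0.0, 3.129, -0.015]
wrist_force: [-0.8, 0.2, 0.1]
finger_gap: 0.0203
grasp_force: 0.0
```

Call:
play_rows(
  motion=[
    [[5.5,0,0],[0,0,0],0],
    [[5.5,0,0],[0,0,0],0],
    [[0,0,0],[0,0,0],0],
    [[0,0,0],[0,0,0],0],
  ],
)

```text
time: 43.38
position: [0.4319, -0.3484, 0.3489]
eef_rot: [0.003, 3.139, -0.003]
wrist_force: [0.4, -0.2, 0.8]
finger_gap: -0.0004
grasp_force: 0.0
```

Run:
```python
from h import *
s=robot.get_state(); print(s['position'])
f=grab_frame('scene'); a=cv2.resize(f[190:400,190:430,::-1],None,fx=2.4,fy=2.4,interpolation=cv2.INTER_CUBIC)
f2=grab_frame('wrist'); cv2.imwrite('pics/w12.png',f2[:,:,::-1]); kp=campose('wrist'); print(s['position'])
for yy in (-.2942,-.3488): print(proj([[.5075,yy,.18],[.6575,yy,.18]],kp).round(1).tolist())
f3=grab_frame('top'); b=cv2.resize(f3[155:255,190:460,::-1],(576,213),interpolation=cv2.INTER_CUBIC)
im=np.vstack([cv2.resize(a,(450,394)),cv2.resize(b,(450,166))])
w=cv2.resize(f2[180:430,60:400,::-1],(340,250)); z=np.zeros((560,340,3),np.uint8); z[:250]=w
cv2.imwrite('pics/final.png',np.hstack([im,z]))
```

```text
[ 0.43187178 -0.34844398  0.34894857]
[ 0.43187178 -0.34844398  0.34894857]
[[379.6, 306.0], [368.6, 427.0]]
[[318.1, 306.6], [318.2, 428.1]]
```

View pics/final.png

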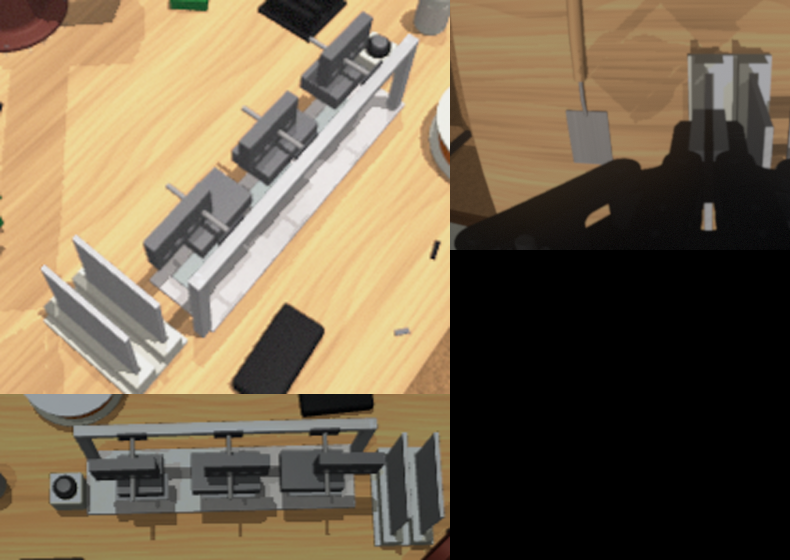

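All three brackets hang level and both shields stand in their slots. Now I'll triangulate the button from the earlier pictures: wrist (507,67), wrist (287,318; that picture was since overwritten, but I noted the position), and the top crop.

Run:
```python
from h import *
from scipy.optimize import least_squares
k=get_calibration('wrist')
def wp(pos,rot):
    T=np.eye(4); T[:3,:3]=Ro.from_rotvec(rot).as_matrix(); T[:3,3]=pos; C=T@k['hand_eye']; R=C[:3,:3].T; return k,R,-R@C[:3,3]
obs=[(wp([.4588,.1705,.2147],[-2.223,-2.22,.002]),(510,64)),(wp([.4158,.3517,.4199],[.005,3.14,.002]),(288,317)),(campose('top'),(228.7,209.9))]
r=least_squares(lambda X:np.concatenate([(proj(X,kp)[0]-uv) for kp,uv in obs]),[.61,.306,.06]); print(r.x.round(4),r.fun.round(1))
goto([r.x[0],r.x[1],.30])
```

```text
[0.6096 0.3072 0.0636] [-2.3  0.4  0.1  4.2 -0.9  0.3]
shift cm [-17.66  65.57   4.77] turn [0. 0. 0.]
```

Call:
play_rows(
  motion=[
    [[0,5.5,0],[0,0,0],0],
    [[0,5.5,0],[0,0,0],0],
    [[0,5.5,0],[0,0,0],0],
    [[0,5.5,0],[0,0,0],0],
    [[0,5.5,0],[0,0,0],0],
    [[0,5.5,0],[0,0,0],0],
    [[0,5.5,0],[0,0,0],0],
    [[0,5.5,0],[0,0,0],0],
  ],
)

```text
time: 44.52
position: [0.4326, 0.0941, 0.3477]
eef_rot: [0.001, 3.141, 0.0]
wrist_force: [0.7, 0.3, -1.0]
finger_gap: -0.0003
grasp_force: 0.0
```

Call:
play_rows(
  motion=[
    [[0,5.5,0],[0,0,0],0],
    [[0,5.5,0],[0,0,0],0],
    [[0,5.5,0],[0,0,0],0],
    [[0,5,0],[0,0,0],0],
    [[-6,0,0],[0,0,0],0],
    [[-6,0,0],[0,0,0],0],
    [[-5.7,0,0],[0,0,0],0],
    [[0,0,0],[0,0,0],0],
  ],
)

```text
time: 45.52
position: [0.6127, 0.3066, 0.343]
eef_rot: [-0.005, -3.137, 0.003]
wrist_force: [-0.6, -0.5, -0.7]
finger_gap: -0.0001
grasp_force: 0.0
```

Run:
```python
from h import *
goto([.610,.3065,.10],down(np.pi/2))
```

```text
shift cm [ 0.15  0.04 24.3 ] turn [-0.002 -0.005 -0.003]
```

Call:
play_rows(
  motion=[
    [[0.2,0,5],[0,0,0],0],
    [[0,0,5],[0,0,0],0],
    [[0,0,5],[0,0,0],0],
    [[0,0,5],[0,0,0],0],
    [[0,0,3],[0,0,0],0],
    [[0,0,1.3],[0,0,0],0],
    [[0,0,0],[0,0,0],0],
  ],
)

```text
time: 46.4
position: [0.6073, 0.3069, 0.1042]
eef_rot: [-0.002, -3.141, 0.0]
wrist_force: [-0.7, 0.3, 0.7]
finger_gap: 0.0
grasp_force: 0.0
```

Call:
play_rows(
  motion=[
    [[0,0,0.4],[0,0,0],0],
    [[0,0,0.4],[0,0,0],0],
    [[0,0,0.4],[0,0,0],0],
    [[0,0,0.3],[0,0,0],0],
    [[0,0,0],[0,0,0],0],
  ],
)

```text
time: 47.02
position: [0.609, 0.307, 0.0929]
eef_rot: [0.003, 3.139, 0.002]
wrist_force: [-3.7, -1.5, 12.5]
finger_gap: -0.0001
grasp_force: 6.1
```

Call:
play_rows(
  motion=[
    [[0,0,0.15],[0,0,0],0],
    [[0,0,0],[0,0,0],0],
  ],
)

```text
time: 47.28
position: [0.6091, 0.307, 0.0928]
eef_rot: [0.003, 3.139, 0.002]
wrist_force: [-6.6, -2.4, 17.3]
finger_gap: 0.0001
grasp_force: 8.8
```

Run:
```python
from h import *
s=robot.get_state(); kp=campose('wrist'); f=grab_frame('wrist'); cv2.imwrite('pics/w13.png',f[:,:,::-1]); print(s['position'],s['wrist_force'])
for r in models.regions_of('wrist','start_top'): print(r['conf'],np.round(r['rect']))
f=grab_frame('scene'); k2=campose('scene')
for r in models.regions_of('scene','start_top'): print(r['conf'],np.round(r['rect']))
print(proj([[.61,.307,.06],[.61,.307,.08],[.609,.307,.0755]],k2))
```

```text
[0.60905273 0.30703852 0.09279087] [-6.55878384 -2.35049922 17.34819119]
0.74 [316. 284.  63.  32.]
0.42 [256. 346.  51.  53.]
0.3 [295. 306.  57.  55.]
[[392.54549598 215.74632845]
 [393.44129271 211.85181808]
 [392.97369446 212.57840458]]
```

Hard stop reached. I'll confirm the spring travel while letting go.

Call:
play_rows(
  motion=[
    [[0,0,-0.65],[0,0,0],0],
    [[0,0,0],[0,0,0],0],
  ],
)

```text
time: 47.72
position: [0.6089, 0.3069, 0.0959]
eef_rot: [0.003, 3.138, 0.002]
wrist_force: [2.6, 0.9, 2.1]
finger_gap: -0.0002
grasp_force: 1.6
```

Call:
play_rows(
  motion=[
    [[0,0,-0.2],[0,0,0],0],
    [[0,0,0],[0,0,0],0],
  ],
)

```text
time: 47.98
position: [0.608, 0.3065, 0.0963]
eef_rot: [0.003, 3.141, 0.0]
wrist_force: [1.2, 1.5, 2.7]
finger_gap: 0.0002
grasp_force: 1.5
```

Call:
play_rows(
  motion=[
    [[0,0,-0.2],[0,0,0],0],
    [[0,0,0],[0,0,0],0],
  ],
)

```text
time: 48.22
position: [0.6074, 0.3062, 0.0979]
eef_rot: [-0.003, -3.141, 0.001]
wrist_force: [0.9, 0.2, 1.7]
finger_gap: -0.0001
grasp_force: 1.0
```

Call:
play_rows(
  motion=[
    [[0,0,-0.3],[0,0,0],0],
    [[0,0,0],[0,0,0],0],
  ],
)

```text
time: 48.48
position: [0.6069, 0.3062, 0.1006]
eef_rot: [-0.003, -3.14, 0.001]
wrist_force: [0.2, -0.7, 0.2]
finger_gap: -0.0002
grasp_force: 0.0
```

The spring followed the tip up over about 6 mm, so the button was pressed fully and is released. I'll retract and hand in.

Call:
play_rows(
  motion=[
    [[0,0,-3],[0,0,0],0],
    [[0,0,-5],[0,0,0],0],
    [[0,0,-5],[0,0,0],0],
    [[0,0,-5],[0,0,0],0],
    [[0,0,-3],[0,0,0],0],
    [[0,0,0],[0,0,0],0],
    [[0,0,0],[0,0,0],0],
  ],
)

```text
time: 49.35
position: [0.607, 0.3062, 0.309]
eef_rot: [-0.003, -3.138, 0.002]
wrist_force: [-0.6, -0.5, -0.3]
finger_gap: 0.0005
grasp_force: 0.0
```

Run:
```python
from h import *
f=grab_frame('scene').astype(int); o=cv2.imread('pics/s9.png')[:,:,::-1].astype(int)
d=(abs(f-o).max(2)>40)[230:320,240:400]; print('changed px around brackets since hung',d.sum())
print(workorder.job_done())
```

```text
changed px around brackets since hung 105
the job is handed in; nothing more can be done
None
```

The job is handed in, with no verdict returned: brackets c, a and b hang level on pegs 1, 2 and 3, both shields are down in the slots, and the start button was pressed fully and released.

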